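# Make up the cap sets in the two-leaf parts case

### The arm

A 6-joint arm with a two-finger parallel gripper is mounted at the origin on a cart in front of the work surface, level with it; the furniture and walls round the work are solid. World frame = base frame: x ahead of the robot, y to its left, z up, the work surface at z = 0. Lengths are in m, angles in rad, forces in N, time in s.
With the tool pointing down it reaches from about 0.375 to 0.9 m from the base axis. Payload 3.1 kg.
Tool frame: the origin (TCP) lies between the finger pads; the fingertips stand manip.nose_length ahead of it and the grasp point (between the pads) lies 5 mm behind it (manip.nose_length is the distance from the TCP to the fingertips, in m); z points along the fingers, y is the line along which they close (so a half turn about z gives the same grasp; the last joint's range is limited). The gripper opens to 85 mm and grips with 20 to 120 N. Pads are 22 mm wide; open, the fingers measure 114 mm over their backs; the gripper's body (76 mm by 85 mm) begins 54 mm behind the grasp point. The pads swing forward as they close: fully open they stand 13 mm farther back than shut.
Start: joints at [0.959, 0.527, 1.433, -0, 1.181, -0.178], TCP at [0.263, 0.567, 0.221] pointing down, gripper open.
Joint ranges: [-3.08, 3.08], [-0.75, 2.2], [0.22, 2.44], [-1.43, 4.57], [0, 2.65], [-2.85, 2.85]. Speed limits (rad/s): [2.79, 2.79, 3.14, 3.14, 3.14, 3.14].

### API

Orientations are given as a unit quaternion [x, y, z, w].
In Python, from station import monitor, eyes, job, manip gives the robot as it stands.
- The arm moves only by the shell command python3 -m pendant 'ROWS' [FORCE]. ROWS is JSON, a list that holds one entry, the list of rows, each a list of 7 numbers: the shift along the tool's x, y, z as a fraction of full scale, then the turn, a rotation vector about the tool's x, y, z as a fraction of full scale, then the opening, from 0 (shut) to 1 (fully open). A call has 1 to 20 rows; each row shifts and turns the commanded pose from where the row before left it, along the tool's axes as they then stand; what a row does not reach is not made up. Full scale, the value 1, is 800 mm for a shift and 0.12 rad for a turn. A row lasts 1/10 s, in which the tool goes at most 50 mm and 8.59 degrees, less where a joint would pass 70% of its speed; a pose out of reach is approached as far as the arm can. A call with a number of a shift or a turn outside -1 to 1 is refused whole. A call with a gripper value outside its range is refused whole. The fingers move at their own pace and stop on an object; FORCE is the grip in N (left out, the last holds). Time passes only in rows, so rows that do not move let the fingers close. It gives the time, the measured TCP pose, the force, the opening and the grip force at its end, in the units of the state.
- monitor.sense(): the state, without advancing time (a new reading comes with each control period).
- eyes.snapshot(name): name is "scene" or "top" or "wrist"; returns a dict with "pixels" (400x640x3 uint8, red, green, blue), "depth" (400x640 float32, m along the optical axis (not along the pixel's ray), 0 where there is no reading), "intrinsics" (3x3 intrinsics, pixels), "k1" (the pictures are not rectified: a ray, as slopes to the right and down, at radius r is drawn at 1 + k1 r^2 times it, then the intrinsics apply), "eye" and "attitude" of the camera in the world. Camera axes: x right, y down, z forward; pixel columns grow to the right and rows downward; lengths in m; the calibration is good to about 2 mm. A picture is of the moment at which its call begins.
- job.sign_off(): hands the job in; it is judged then, once.
The state is a dict: "t": time; "q": joint angles; "qd": joint speeds; "tau": joint torques, N m; "tcp_pos": TCP position; "tool_rot": TCP orientation; "force": force on the tool from outside, world axes, zero at the start; "ft_torque": the same for the moment, N m; "finger_gap": opening from 0.0 (shut) to 1.0 (fully open); "gripper_force": force on a finger pad.
Only numpy, scipy, OpenCV 4.12 (cv2) and the standard library are available. Lean on these libraries where they do the work, as an engineer would, in place of code of your own. Each camera call takes 0.05 s, during which the arm holds its last target. There are 200 camera calls.

### The job

Make up the cap sets in the small-parts case: turn its catch clear, open the leaf that laps over, then the leaf under it, and count exactly three of the loose screw caps on the table into every tub that stands in the case; the surplus caps stay out on the table. Then shut the under leaf first, bring the lapping leaf down over it and turn the catch fully back over the leaf, without disturbing the turned ring, the lens tube or the roll of tape.

Things in the scene. Friction and masses are not known exactly. Their poses are not given: they have to be found in the camera images.
- case: fixed aluminium parts case, 224 mm long (its x, away from the robot), 142 wide (y), 56 high without lid; origin under its centre. Walls 4 mm; inner floor 7 mm up. Ribs 10 mm high part it into three bays centred at x = -70, 0, +70 mm. Two lid plates (leaves) 219 x 68 x 3 mm are hinged along its long sides and meet over the centre line
- lap_leaf_handle (a point): middle of the bar handle of the lapping leaf, the leaf on the -y (right) side; a strip 2.5 mm thick on its free edge laps 12 mm over the other leaf. Round bar 9 mm thick, 60 mm long along the hinge, its axis 32 mm off the plate's upper face, 45 mm from the hinge line across the plate
- under_leaf_handle (a point): the same handle on the other leaf, on the +y (left) side, whose free edge lies under the strip of the lapping leaf
- lap_leaf (a joint): opening angle of the lapping leaf about its hinge line (parallel to the case's x at y = -71 mm, 57 mm above its underside, level with the plate's lower face), rad: 0 shut, 1.75 fully open (leaning 10 degrees outward against its stop). A friction hinge (0.06 N m): the 0.12 kg leaf stays at any angle where it is let go
- under_leaf (a joint): opening angle of the leaf that is lapped over (hinge line at y = +71 mm), rad: likewise 0 shut, 1.75 fully open
- catch (a joint): angle of the black turn catch, rad: 0 = its nose points along +x of the case, over the near edge of the lapping leaf, and holds it down; 1.5 = turned clockwise (from above) until the nose points to -y and clears the leaf (clear from 1.15). It stays where it is left (0.03 N m)
- catch_grip (a point): on the vertical turning axis of the catch, at a height to grip its upright fin (36 mm long along the nose, 8 mm thick, from 14 mm below to 7 mm above this point; the leaf's upper face is 19 mm below the point). It stands on a bracket at the near end of the case. The point's x axis points along the nose
- tub1_in (a point): first round open black plastic tub, outside diameter 64 mm, inside 59 mm, 24 mm high, standing loose in one bay of the case, up to 20 mm off the bay's centre across the case; this point lies on its axis 9 mm above its inner floor, 12 mm below its rim. None when this tub is absent: one or two of the three tubs are there, in any bay
- tub2_in (a point): second round open black plastic tub, outside diameter 64 mm, inside 59 mm, 24 mm high, standing loose in one bay of the case, up to 20 mm off the bay's centre across the case; this point lies on its axis 9 mm above its inner floor, 12 mm below its rim. None when this tub is absent: one or two of the three tubs are there, in any bay
- tub3_in (a point): third round open black plastic tub, outside diameter 64 mm, inside 59 mm, 24 mm high, standing loose in one bay of the case, up to 20 mm off the bay's centre across the case; this point lies on its axis 9 mm above its inner floor, 12 mm below its rim. None when this tub is absent: one or two of the three tubs are there, in any bay
- cap1_mid (a point): white screw cap no. 1 of 8 (all alike), a flat disc 25 mm across and 9 mm high, 12 g, lying flat on the table; the point is its centre, 4.5 mm above its underside; z along its axis
- cap2_mid (a point): white screw cap no. 2 of 8 (all alike), a flat disc 25 mm across and 9 mm high, 12 g, lying flat on the table; the point is its centre, 4.5 mm above its underside; z along its axis
- cap3_mid (a point): white screw cap no. 3 of 8 (all alike), a flat disc 25 mm across and 9 mm high, 12 g, lying flat on the table; the point is its centre, 4.5 mm above its underside; z along its axis
- cap4_mid (a point): white screw cap no. 4 of 8 (all alike), a flat disc 25 mm across and 9 mm high, 12 g, lying flat on the table; the point is its centre, 4.5 mm above its underside; z along its axis
- cap5_mid (a point): white screw cap no. 5 of 8 (all alike), a flat disc 25 mm across and 9 mm high, 12 g, lying flat on the table; the point is its centre, 4.5 mm above its underside; z along its axis
- cap6_mid (a point): white screw cap no. 6 of 8 (all alike), a flat disc 25 mm across and 9 mm high, 12 g, lying flat on the table; the point is its centre, 4.5 mm above its underside; z along its axis
- cap7_mid (a point): white screw cap no. 7 of 8 (all alike), a flat disc 25 mm across and 9 mm high, 12 g, lying flat on the table; the point is its centre, 4.5 mm above its underside; z along its axis
- cap8_mid (a point): white screw cap no. 8 of 8 (all alike), a flat disc 25 mm across and 9 mm high, 12 g, lying flat on the table; the point is its centre, 4.5 mm above its underside; z along its axis
- turned_ring: bystander: turned metal ring with a short stub, 91 x 120 x 42 mm, origin under its centre
- lens_tube: bystander: black lens tube standing on end, 30 mm across, 27 mm high, origin under its centre
- tape_roll: bystander: roll of tape lying flat, 92 mm across, 19 mm high, origin under its centre
- swing_stand: fixed iron post stand (keep clear of it): a black disc 145 mm across, centred on this point, between 178 and 221 mm above the table, on a 40 mm post that stands 46 mm nearer the robot
- rails: two fixed metal rails, 52 mm wide and 37 mm high, that run away from the robot; their centre lines lie 192 mm to the left and to the right of this point. The caps lie between them and to the right, the case stands left of the left one
- alu_frame: fixed frame whose top lies 104 to 124 mm above the table, on legs; it reaches from 181 mm nearer the robot than this point to 181 mm farther, and 85 mm to either side (keep the gripper clear of it)

How it is judged:
On the way, in this order (a step that is already met when the one before it is completed fails the run):
1. the catch is turned clear of the lapping leaf (value of joint catch above 1.15 rad), for 0.1 s.
2. the lapping leaf is opened while the other is still shut (value of joint lap_leaf above 1.3 rad and value of joint under_leaf below 0.2 rad), for 0.2 s.
3. the under leaf is open too (value of joint each of lap_leaf, under_leaf above 1.3 rad), for 0.2 s.
4. exactly three caps lie in every tub in the case and all others are outside the case (((distance between each of cap1_mid, cap2_mid, cap3_mid, cap4_mid and tub1_in above 0.033 m and ((distance between each of cap5_mid, cap6_mid, cap7_mid and tub1_in below 0.033 m and distance between cap8_mid and tub1_in above 0.033 m) or (distance between each of cap5_mid, cap6_mid, cap8_mid and tub1_in below 0.033 m and distance between cap7_mid and tub1_in above 0.033 m) or (distance between each of cap5_mid, cap7_mid, cap8_mid and tub1_in below 0.033 m and distance between cap6_mid and tub1_in above 0.033 m) or (distance between cap5_mid and tub1_in above 0.033 m and distance between each of cap6_mid, cap7_mid, cap8_mid and tub1_in below 0.033 m))) or (((distance between cap1_mid and tub1_in below 0.033 m and distance between each of cap2_mid, cap3_mid, cap4_mid and tub1_in above 0.033 m) or (distance between each of cap1_mid, cap3_mid, cap4_mid and tub1_in above 0.033 m and distance between cap2_mid and tub1_in below 0.033 m) or (distance between each of cap1_mid, cap2_mid, cap4_mid and tub1_in above 0.033 m and distance between cap3_mid and tub1_in below 0.033 m) or (distance between each of cap1_mid, cap2_mid, cap3_mid and tub1_in above 0.033 m and distance between cap4_mid and tub1_in below 0.033 m)) and ((distance between each of cap5_mid, cap6_mid and tub1_in below 0.033 m and distance between each of cap7_mid, cap8_mid and tub1_in above 0.033 m) or (distance between each of cap5_mid, cap7_mid and tub1_in below 0.033 m and distance between each of cap6_mid, cap8_mid and tub1_in above 0.033 m) or (distance between each of cap5_mid, cap8_mid and tub1_in below 0.033 m and distance between each of cap6_mid, cap7_mid and tub1_in above 0.033 m) or (distance between each of cap5_mid, cap8_mid and tub1_in above 0.033 m and distance between each of cap6_mid, cap7_mid and tub1_in below 0.033 m) or (distance between each of cap5_mid, cap7_mid and tub1_in above 0.033 m and distance between each of cap6_mid, cap8_mid and tub1_in below 0.033 m) or (distance between each of cap5_mid, cap6_mid and tub1_in above 0.033 m and distance between each of cap7_mid, cap8_mid and tub1_in below 0.033 m))) or (((distance between each of cap1_mid, cap2_mid and tub1_in below 0.033 m and distance between each of cap3_mid, cap4_mid and tub1_in above 0.033 m) or (distance between each of cap1_mid, cap3_mid and tub1_in below 0.033 m and distance between each of cap2_mid, cap4_mid and tub1_in above 0.033 m) or (distance between each of cap1_mid, cap4_mid and tub1_in below 0.033 m and distance between each of cap2_mid, cap3_mid and tub1_in above 0.033 m) or (distance between each of cap1_mid, cap4_mid and tub1_in above 0.033 m and distance between each of cap2_mid, cap3_mid and tub1_in below 0.033 m) or (distance between each of cap1_mid, cap3_mid and tub1_in above 0.033 m and distance between each of cap2_mid, cap4_mid and tub1_in below 0.033 m) or (distance between each of cap1_mid, cap2_mid and tub1_in above 0.033 m and distance between each of cap3_mid, cap4_mid and tub1_in below 0.033 m)) and ((distance between cap5_mid and tub1_in below 0.033 m and distance between each of cap6_mid, cap7_mid, cap8_mid and tub1_in above 0.033 m) or (distance between each of cap5_mid, cap7_mid, cap8_mid and tub1_in above 0.033 m and distance between cap6_mid and tub1_in below 0.033 m) or (distance between each of cap5_mid, cap6_mid, cap8_mid and tub1_in above 0.033 m and distance between cap7_mid and tub1_in below 0.033 m) or (distance between each of cap5_mid, cap6_mid, cap7_mid and tub1_in above 0.033 m and distance between cap8_mid and tub1_in below 0.033 m))) or (((distance between each of cap1_mid, cap2_mid, cap3_mid and tub1_in below 0.033 m and distance between cap4_mid and tub1_in above 0.033 m) or (distance between each of cap1_mid, cap2_mid, cap4_mid and tub1_in below 0.033 m and distance between cap3_mid and tub1_in above 0.033 m) or (distance between each of cap1_mid, cap3_mid, cap4_mid and tub1_in below 0.033 m and distance between cap2_mid and tub1_in above 0.033 m) or (distance between cap1_mid and tub1_in above 0.033 m and distance between each of cap2_mid, cap3_mid, cap4_mid and tub1_in below 0.033 m)) and distance between each of cap5_mid, cap6_mid, cap7_mid, cap8_mid and tub1_in above 0.033 m)) and ((distance between each of cap1_mid, cap2_mid, cap3_mid, cap4_mid and tub2_in above 0.033 m and ((distance between each of cap5_mid, cap6_mid, cap7_mid and tub2_in below 0.033 m and distance between cap8_mid and tub2_in above 0.033 m) or (distance between each of cap5_mid, cap6_mid, cap8_mid and tub2_in below 0.033 m and distance between cap7_mid and tub2_in above 0.033 m) or (distance between each of cap5_mid, cap7_mid, cap8_mid and tub2_in below 0.033 m and distance between cap6_mid and tub2_in above 0.033 m) or (distance between cap5_mid and tub2_in above 0.033 m and distance between each of cap6_mid, cap7_mid, cap8_mid and tub2_in below 0.033 m))) or (((distance between cap1_mid and tub2_in below 0.033 m and distance between each of cap2_mid, cap3_mid, cap4_mid and tub2_in above 0.033 m) or (distance between each of cap1_mid, cap3_mid, cap4_mid and tub2_in above 0.033 m and distance between cap2_mid and tub2_in below 0.033 m) or (distance between each of cap1_mid, cap2_mid, cap4_mid and tub2_in above 0.033 m and distance between cap3_mid and tub2_in below 0.033 m) or (distance between each of cap1_mid, cap2_mid, cap3_mid and tub2_in above 0.033 m and distance between cap4_mid and tub2_in below 0.033 m)) and ((distance between each of cap5_mid, cap6_mid and tub2_in below 0.033 m and distance between each of cap7_mid, cap8_mid and tub2_in above 0.033 m) or (distance between each of cap5_mid, cap7_mid and tub2_in below 0.033 m and distance between each of cap6_mid, cap8_mid and tub2_in above 0.033 m) or (distance between each of cap5_mid, cap8_mid and tub2_in below 0.033 m and distance between each of cap6_mid, cap7_mid and tub2_in above 0.033 m) or (distance between each of cap5_mid, cap8_mid and tub2_in above 0.033 m and distance between each of cap6_mid, cap7_mid and tub2_in below 0.033 m) or (distance between each of cap5_mid, cap7_mid and tub2_in above 0.033 m and distance between each of cap6_mid, cap8_mid and tub2_in below 0.033 m) or (distance between each of cap5_mid, cap6_mid and tub2_in above 0.033 m and distance between each of cap7_mid, cap8_mid and tub2_in below 0.033 m))) or (((distance between each of cap1_mid, cap2_mid and tub2_in below 0.033 m and distance between each of cap3_mid, cap4_mid and tub2_in above 0.033 m) or (distance between each of cap1_mid, cap3_mid and tub2_in below 0.033 m and distance between each of cap2_mid, cap4_mid and tub2_in above 0.033 m) or (distance between each of cap1_mid, cap4_mid and tub2_in below 0.033 m and distance between each of cap2_mid, cap3_mid and tub2_in above 0.033 m) or (distance between each of cap1_mid, cap4_mid and tub2_in above 0.033 m and distance between each of cap2_mid, cap3_mid and tub2_in below 0.033 m) or (distance between each of cap1_mid, cap3_mid and tub2_in above 0.033 m and distance between each of cap2_mid, cap4_mid and tub2_in below 0.033 m) or (distance between each of cap1_mid, cap2_mid and tub2_in above 0.033 m and distance between each of cap3_mid, cap4_mid and tub2_in below 0.033 m)) and ((distance between cap5_mid and tub2_in below 0.033 m and distance between each of cap6_mid, cap7_mid, cap8_mid and tub2_in above 0.033 m) or (distance between each of cap5_mid, cap7_mid, cap8_mid and tub2_in above 0.033 m and distance between cap6_mid and tub2_in below 0.033 m) or (distance between each of cap5_mid, cap6_mid, cap8_mid and tub2_in above 0.033 m and distance between cap7_mid and tub2_in below 0.033 m) or (distance between each of cap5_mid, cap6_mid, cap7_mid and tub2_in above 0.033 m and distance between cap8_mid and tub2_in below 0.033 m))) or (((distance between each of cap1_mid, cap2_mid, cap3_mid and tub2_in below 0.033 m and distance between cap4_mid and tub2_in above 0.033 m) or (distance between each of cap1_mid, cap2_mid, cap4_mid and tub2_in below 0.033 m and distance between cap3_mid and tub2_in above 0.033 m) or (distance between each of cap1_mid, cap3_mid, cap4_mid and tub2_in below 0.033 m and distance between cap2_mid and tub2_in above 0.033 m) or (distance between cap1_mid and tub2_in above 0.033 m and distance between each of cap2_mid, cap3_mid, cap4_mid and tub2_in below 0.033 m)) and distance between each of cap5_mid, cap6_mid, cap7_mid, cap8_mid and tub2_in above 0.033 m)) and ((distance between each of cap1_mid, cap2_mid, cap3_mid, cap4_mid and tub3_in above 0.033 m and ((distance between each of cap5_mid, cap6_mid, cap7_mid and tub3_in below 0.033 m and distance between cap8_mid and tub3_in above 0.033 m) or (distance between each of cap5_mid, cap6_mid, cap8_mid and tub3_in below 0.033 m and distance between cap7_mid and tub3_in above 0.033 m) or (distance between each of cap5_mid, cap7_mid, cap8_mid and tub3_in below 0.033 m and distance between cap6_mid and tub3_in above 0.033 m) or (distance between cap5_mid and tub3_in above 0.033 m and distance between each of cap6_mid, cap7_mid, cap8_mid and tub3_in below 0.033 m))) or (((distance between cap1_mid and tub3_in below 0.033 m and distance between each of cap2_mid, cap3_mid, cap4_mid and tub3_in above 0.033 m) or (distance between each of cap1_mid, cap3_mid, cap4_mid and tub3_in above 0.033 m and distance between cap2_mid and tub3_in below 0.033 m) or (distance between each of cap1_mid, cap2_mid, cap4_mid and tub3_in above 0.033 m and distance between cap3_mid and tub3_in below 0.033 m) or (distance between each of cap1_mid, cap2_mid, cap3_mid and tub3_in above 0.033 m and distance between cap4_mid and tub3_in below 0.033 m)) and ((distance between each of cap5_mid, cap6_mid and tub3_in below 0.033 m and distance between each of cap7_mid, cap8_mid and tub3_in above 0.033 m) or (distance between each of cap5_mid, cap7_mid and tub3_in below 0.033 m and distance between each of cap6_mid, cap8_mid and tub3_in above 0.033 m) or (distance between each of cap5_mid, cap8_mid and tub3_in below 0.033 m and distance between each of cap6_mid, cap7_mid and tub3_in above 0.033 m) or (distance between each of cap5_mid, cap8_mid and tub3_in above 0.033 m and distance between each of cap6_mid, cap7_mid and tub3_in below 0.033 m) or (distance between each of cap5_mid, cap7_mid and tub3_in above 0.033 m and distance between each of cap6_mid, cap8_mid and tub3_in below 0.033 m) or (distance between each of cap5_mid, cap6_mid and tub3_in above 0.033 m and distance between each of cap7_mid, cap8_mid and tub3_in below 0.033 m))) or (((distance between each of cap1_mid, cap2_mid and tub3_in below 0.033 m and distance between each of cap3_mid, cap4_mid and tub3_in above 0.033 m) or (distance between each of cap1_mid, cap3_mid and tub3_in below 0.033 m and distance between each of cap2_mid, cap4_mid and tub3_in above 0.033 m) or (distance between each of cap1_mid, cap4_mid and tub3_in below 0.033 m and distance between each of cap2_mid, cap3_mid and tub3_in above 0.033 m) or (distance between each of cap1_mid, cap4_mid and tub3_in above 0.033 m and distance between each of cap2_mid, cap3_mid and tub3_in below 0.033 m) or (distance between each of cap1_mid, cap3_mid and tub3_in above 0.033 m and distance between each of cap2_mid, cap4_mid and tub3_in below 0.033 m) or (distance between each of cap1_mid, cap2_mid and tub3_in above 0.033 m and distance between each of cap3_mid, cap4_mid and tub3_in below 0.033 m)) and ((distance between cap5_mid and tub3_in below 0.033 m and distance between each of cap6_mid, cap7_mid, cap8_mid and tub3_in above 0.033 m) or (distance between each of cap5_mid, cap7_mid, cap8_mid and tub3_in above 0.033 m and distance between cap6_mid and tub3_in below 0.033 m) or (distance between each of cap5_mid, cap6_mid, cap8_mid and tub3_in above 0.033 m and distance between cap7_mid and tub3_in below 0.033 m) or (distance between each of cap5_mid, cap6_mid, cap7_mid and tub3_in above 0.033 m and distance between cap8_mid and tub3_in below 0.033 m))) or (((distance between each of cap1_mid, cap2_mid, cap3_mid and tub3_in below 0.033 m and distance between cap4_mid and tub3_in above 0.033 m) or (distance between each of cap1_mid, cap2_mid, cap4_mid and tub3_in below 0.033 m and distance between cap3_mid and tub3_in above 0.033 m) or (distance between each of cap1_mid, cap3_mid, cap4_mid and tub3_in below 0.033 m and distance between cap2_mid and tub3_in above 0.033 m) or (distance between cap1_mid and tub3_in above 0.033 m and distance between each of cap2_mid, cap3_mid, cap4_mid and tub3_in below 0.033 m)) and distance between each of cap5_mid, cap6_mid, cap7_mid, cap8_mid and tub3_in above 0.033 m)) and (distance between cap1_mid and tub1_in below 0.033 m or distance between cap1_mid and tub2_in below 0.033 m or distance between cap1_mid and tub3_in below 0.033 m or ((x of cap1_mid in the frame of case below -0.116 m or x of cap1_mid in the frame of case above 0.116 m or y of cap1_mid in the frame of case below -0.075 m or y of cap1_mid in the frame of case above 0.075 m) and height (world z) of cap1_mid below 0.05 m)) and (distance between cap2_mid and tub1_in below 0.033 m or distance between cap2_mid and tub2_in below 0.033 m or distance between cap2_mid and tub3_in below 0.033 m or ((x of cap2_mid in the frame of case below -0.116 m or x of cap2_mid in the frame of case above 0.116 m or y of cap2_mid in the frame of case below -0.075 m or y of cap2_mid in the frame of case above 0.075 m) and height (world z) of cap2_mid below 0.05 m)) and (distance between cap3_mid and tub1_in below 0.033 m or distance between cap3_mid and tub2_in below 0.033 m or distance between cap3_mid and tub3_in below 0.033 m or ((x of cap3_mid in the frame of case below -0.116 m or x of cap3_mid in the frame of case above 0.116 m or y of cap3_mid in the frame of case below -0.075 m or y of cap3_mid in the frame of case above 0.075 m) and height (world z) of cap3_mid below 0.05 m)) and (distance between cap4_mid and tub1_in below 0.033 m or distance between cap4_mid and tub2_in below 0.033 m or distance between cap4_mid and tub3_in below 0.033 m or ((x of cap4_mid in the frame of case below -0.116 m or x of cap4_mid in the frame of case above 0.116 m or y of cap4_mid in the frame of case below -0.075 m or y of cap4_mid in the frame of case above 0.075 m) and height (world z) of cap4_mid below 0.05 m)) and (distance between cap5_mid and tub1_in below 0.033 m or distance between cap5_mid and tub2_in below 0.033 m or distance between cap5_mid and tub3_in below 0.033 m or ((x of cap5_mid in the frame of case below -0.116 m or x of cap5_mid in the frame of case above 0.116 m or y of cap5_mid in the frame of case below -0.075 m or y of cap5_mid in the frame of case above 0.075 m) and height (world z) of cap5_mid below 0.05 m)) and (distance between cap6_mid and tub1_in below 0.033 m or distance between cap6_mid and tub2_in below 0.033 m or distance between cap6_mid and tub3_in below 0.033 m or ((x of cap6_mid in the frame of case below -0.116 m or x of cap6_mid in the frame of case above 0.116 m or y of cap6_mid in the frame of case below -0.075 m or y of cap6_mid in the frame of case above 0.075 m) and height (world z) of cap6_mid below 0.05 m)) and (distance between cap7_mid and tub1_in below 0.033 m or distance between cap7_mid and tub2_in below 0.033 m or distance between cap7_mid and tub3_in below 0.033 m or ((x of cap7_mid in the frame of case below -0.116 m or x of cap7_mid in the frame of case above 0.116 m or y of cap7_mid in the frame of case below -0.075 m or y of cap7_mid in the frame of case above 0.075 m) and height (world z) of cap7_mid below 0.05 m)) and (distance between cap8_mid and tub1_in below 0.033 m or distance between cap8_mid and tub2_in below 0.033 m or distance between cap8_mid and tub3_in below 0.033 m or ((x of cap8_mid in the frame of case below -0.116 m or x of cap8_mid in the frame of case above 0.116 m or y of cap8_mid in the frame of case below -0.075 m or y of cap8_mid in the frame of case above 0.075 m) and height (world z) of cap8_mid below 0.05 m))), for 0.3 s.
5. the under leaf is shut while the lapping leaf is still open (value of joint under_leaf below 0.06 rad and value of joint lap_leaf above 0.5 rad), for 0.2 s.
6. the lapping leaf is shut over it (value of joint each of under_leaf, lap_leaf below 0.06 rad), for 0.2 s.
At the end, for the whole second after the job is handed in: Every tub in the case stands upright in it and holds exactly three caps (their middles within 33 mm of the point in the tub); every other cap lies outside the case on the table; both leaves are shut (within 0.06 rad) and the catch is turned back (below 0.2 rad) (all of step 4 and all of step 6 and value of joint catch below 0.2 rad and angle between each of tub1_in, tub2_in, tub3_in's own z axis and vertical below 0.2 rad and horizontal distance between each of tub1_in, tub2_in, tub3_in and case below 0.12 m and linear speed of each of turned_ring, lens_tube, tape_roll below 0.02 m/s); the robot touches nothing.
It fails at once if the turned ring is shifted by more than 4 cm (distance of turned_ring from where it was at the start of the episode above 0.04 m).
It fails at once if the lens tube is shifted by more than 4 cm (distance of lens_tube from where it was at the start of the episode above 0.04 m).
It fails at once if the tape roll is shifted by more than 4 cm (distance of tape_roll from where it was at the start of the episode above 0.04 m).
Of tub1, tub2, tub3 only 1 to 2 are there at a start; the rules pass over those that are not, and their reading is None.
At some moment in a run one of cap1, cap2, cap3, cap4, cap5, cap6, cap7, cap8 may be knocked a few centimetres aside while the robot is not near it.
Once in a run the grip may slacken for a moment while it holds something.
It also fails if it takes over 210 s, if anything falls off the work surface, if the arm or the gripper's body presses on something with over 40 N, if the wrist force passes 120 N, or if a joint passes its speed limit or range.

## Working session

There is one attempt and no reset: what is moved stays moved. The work goes in short steps, Python scripts to look and compute and a shell command to move; the robot and the scene stay as the last step left them, time stands still between calls to the robot, and variables do not carry over. Pictures are saved under pics/ and viewed, at most 14 in all, crops included, and the job is handed in when it is done.

```bash
ls; mkdir -p pics; python3 - <<'E'
from station import monitor, eyes, job, manip
import cv2
print(monitor.sense()); print(manip.nose_length)
for n in("scene","top","wrist"):
    s=eyes.snapshot(n); print(n,s["intrinsics"],s["k1"],s["eye"],s["attitude"])
    cv2.imwrite(f"pics/{n}0.png",s["pixels"][:,:,::-1])
E
```

```text
pics
{'t': 0.0, 'q': array([ 9.58514764e-01,  5.28468674e-01,  1.43388317e+00,  1.66195647e-05,
        1.18140656e+00, -1.78529474e-01]), 'qd': array([-7.99895837e-04,  5.46606440e-05,  1.64518175e-03,  1.94894576e-03,
       -5.30366950e-04, -1.87196391e-03]), 'tau': array([-7.97152961e-05, -4.42345583e+01, -1.78026134e+01, -4.39754504e-04,
        8.53545440e-03, -6.73847538e-07]), 'tcp_pos': array([0.26223404, 0.5665227 , 0.22013819]), 'tool_rot': array([ 2.15182866e-01,  9.76573173e-01, -9.96359171e-04, -4.24195069e-04]), 'force': array([-0.583828  ,  0.01168585,  0.71290047]), 'ft_torque': array([ 0.03392188, -0.00027821,  0.02423865]), 'gripper_force': 0.0, 'finger_gap': 1.0022382630883289}
0.014
scene [[438.48748101   0.         322.72046019]
 [  0.         438.48748101 198.20615124]
 [  0.           0.           1.        ]] -0.09073089413761586 [-0.04841024 -1.06210785  0.63456834] [ 0.81574313 -0.19115796  0.14074352 -0.52745904]
top [[450.43093173   0.         322.41686479]
 [  0.         450.43093173 199.63334314]
 [  0.           0.           1.        ]] -0.035955136769709205 [0.25830638 0.03023053 1.45492103] [-0.6976526   0.7108873  -0.06298669  0.06287113]
wrist [[357.82434929   0.         316.40902985]
 [  0.         357.82434929 197.79153023]
 [  0.           0.           1.        ]] -0.03643314598176217 [0.20070886 0.59536077 0.37204925] [0.83477552 0.5336957  0.07228984 0.11442422]
```

View pics/top0.png

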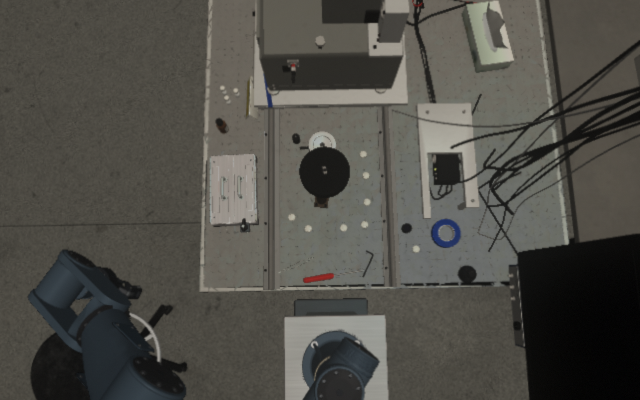

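View pics/scene0.png

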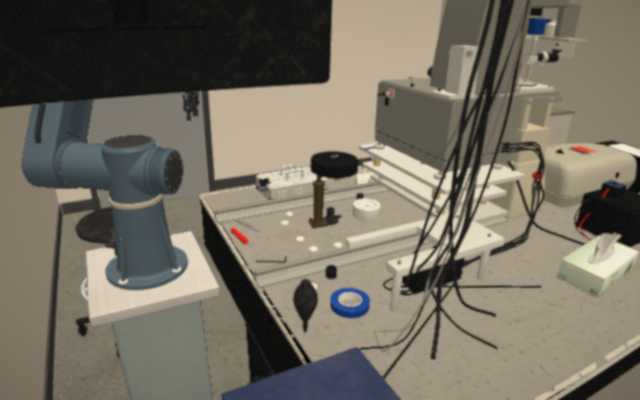

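View pics/wrist0.png

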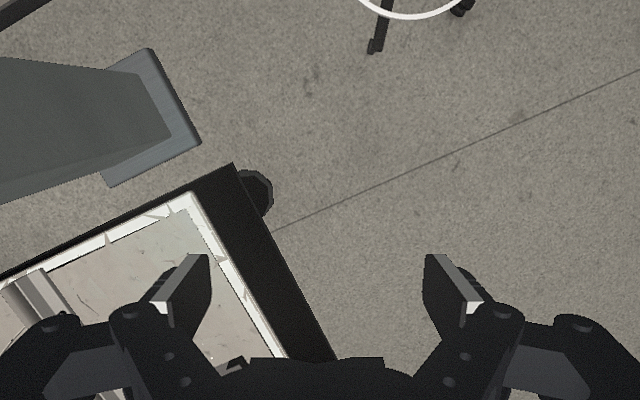

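Top view: case at about (233,190) with the catch at (245,227); eight caps at (291,217), (308,228), (343,227), (364,225), (367,201), (366,175), (363,154), (416,248); black disc at (325,172), ring at (321,142), lens tube (296,139) or (406,228), tape (446,233). The scene view agrees; the wrist view shows only the table corner.

```bash
cat > h.py <<'E'
import numpy as np, cv2
from scipy.spatial.transform import Rotation as R
from station import monitor, eyes, job, manip
def ray(s,uv):
    K=s["intrinsics"]; p=(np.atleast_2d(uv).astype(float)-K[:2,2])/[K[0,0],K[1,1]]
    n=p.copy()
    for _ in range(8): n=p/(1+s["k1"]*(n**2).sum(1,keepdims=True))
    return np.c_[n,np.ones(len(n))]
def onplane(s,uv,z):
    d=R.from_quat(s["attitude"]).apply(ray(s,uv)); e=np.array(s["eye"])
    return e+d*((z-e[2])/d[:,2])[:,None]
def proj(s,P):
    c=R.from_quat(s["attitude"]).inv().apply(np.atleast_2d(P)-s["eye"]); n=c[:,:2]/c[:,2:]
    n=n*(1+s["k1"]*(n**2).sum(1,keepdims=True)); K=s["intrinsics"]
    return n*[K[0,0],K[1,1]]+K[:2,2]
def cloud(s):
    v,u=np.mgrid[:400,:640]; uv=np.c_[u.ravel(),v.ravel()]
    P=ray(s,uv)*s["depth"].reshape(-1,1)
    return (R.from_quat(s["attitude"]).apply(P)+s["eye"]).reshape(400,640,3)
def save(n,s,box=None,k=1):
    i=s["pixels"][:,:,::-1]
    if box: i=i[box[1]:box[3],box[0]:box[2]]
    cv2.imwrite(f"pics/{n}.png",cv2.resize(i,None,fx=k,fy=k,interpolation=cv2.INTER_CUBIC))
def down(yaw):  # tool pointing down, tool y (closing line) at angle yaw to world x
    y=np.array([np.cos(yaw),np.sin(yaw),0]); z=np.array([0,0,-1.]); return R.from_matrix(np.c_[np.cross(y,z),y,z])
def caps(s,z=0.009,lo=185):
    g=s["pixels"].astype(int); m=((g.min(2)>lo)&(np.ptp(g,2)<30)).astype(np.uint8)
    n,_,st,c=cv2.connectedComponentsWithStats(m)
    return [(c[i],st[i,4],st[i,2:4],onplane(s,c[i],z)[0]) for i in range(1,n)]
def go(pos,rot=None):
    """shift in tool axes now, total fraction + rotvec fraction (turn first, then shift)"""
    st=monitor.sense(); r0=R.from_quat(st["tool_rot"]); r=rot or r0
    rv=(r0.inv()*r).as_rotvec()/0.12
    sh=r.inv().apply(np.array(pos)-st["tcp_pos"])/0.8
    print("turn(frac of .12)",rv.round(2),"then shift(frac of .8)",sh.round(4),"min rows",int(np.ceil(np.linalg.norm(sh)/.0625)))
E
python3 - <<'E'
from h import *
s=eyes.snapshot("top")
for c in caps(s,lo=170):
    if 8<c[1]<200: print(c[0].round(1),c[1],c[2],c[3].round(3))
C=cloud(s)
for u,v in [(233,190),(215,160),(253,160),(215,220),(253,222),(245,227),(325,172),(321,142),(296,139),(406,228),(446,233),(270,200),(386,200),(291,217),(440,150)]:
    print((u,v),C[v,u].round(3),s["pixels"][v,u])
g=s["pixels"].astype(int).min(2); z=C[...,2]
m=((z>.05)&(z<.07)).astype(np.uint8); m[:, :200]=0;m[:,265:]=0;m[:140]=0;m[240:]=0
P=C[m>0][:,:2]; print(len(P)); rc=cv2.minAreaRect(P.astype(np.float32)); print(rc)
save("top1",s,(195,80,275,250),4)
t=eyes.snapshot("scene"); C=cloud(t)
E
```

```text
(233, 190) [0.546 0.31  0.061] [153 146 139]
(215, 160) [0.646 0.37  0.058] [153 145 137]
(253, 160) [0.643 0.248 0.059] [149 144 137]
(215, 220) [0.451 0.365 0.061] [152 146 138]
(253, 222) [0.443 0.246 0.058] [127 122 116]
(245, 227) [0.426 0.269 0.069] [33 32 30]
(325, 172) [0.559 0.019 0.224] [107 102  93]
(321, 142) [0.707 0.029 0.032] [128 131 127]
(296, 139) [0.716 0.11  0.042] [30 29 27]
(406, 228) [ 0.42  -0.24   0.012] [28 28 30]
(446, 233) [ 0.403 -0.373 -0.005] [110 112 112]
(270, 200) [0.516 0.195 0.038] [92 87 79]
(386, 200) [ 0.514 -0.18   0.009] [66 64 59]
(291, 217) [0.463 0.13  0.009] [179 173 156]
(440, 150) [ 0.646 -0.336  0.124] [177 176 165]
3150
((0.5397142767906189, 0.31264162063598633), (0.2519945502281189, 0.15062828361988068), 1.1903254985809326)
```

View pics/top1.png

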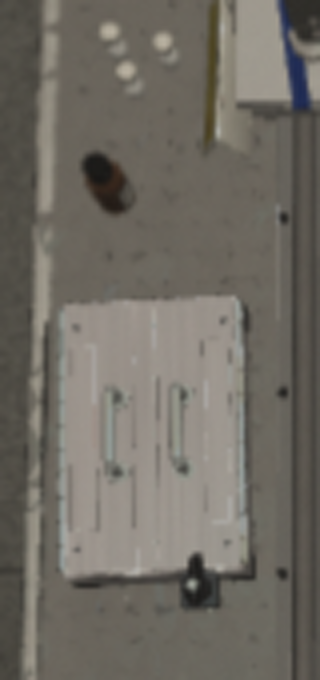

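Crop: case near-upright, handles at crop (113,432) and (178,428), catch fin at (196,575). Now I go above the case for a close look.

```bash
python3 - <<'E'
from h import *
go([.60,.31,.33],down(np.pi/2))
s=eyes.snapshot("wrist"); print(R.from_quat(monitor.sense()["tool_rot"]).inv().apply(R.from_quat(s["attitude"]).apply([0,0,1])))
E
```

```text
turn(frac of .12) [-0.01 -0.   -3.62] then shift(frac of .8) [-0.4219 -0.321  -0.1367] min rows 9
[-2.68493361e-01  3.29048094e-04  9.63281479e-01]
```

```bash
python3 -m pendant '[[[0,0,-0.0342,0,0,-0.905,1],[0,0,-0.0342,0,0,-0.905,1],[0,0,-0.0342,0,0,-0.905,1],[0,0,-0.0342,0,0,-0.905,1],[-0.0422,-0.0321,0,0,0,0,1],[-0.0422,-0.0321,0,0,0,0,1],[-0.0422,-0.0321,0,0,0,0,1],[-0.0422,-0.0321,0,0,0,0,1],[-0.0422,-0.0321,0,0,0,0,1],[-0.0422,-0.0321,0,0,0,0,1],[-0.0422,-0.0321,0,0,0,0,1],[-0.0422,-0.0321,0,0,0,0,1],[-0.0422,-0.0321,0,0,0,0,1],[-0.0422,-0.0321,0,0,0,0,1],[0,0,0,0,0,0,1]]]'
python3 - <<'E'
from h import *
s=eyes.snapshot("wrist"); save("w1",s)
import pickle; pickle.dump(s,open("w1.pkl","wb")); print(monitor.sense()["tcp_pos"],s["eye"])
E
```

```text
t: 1.8
tcp_pos: [0.6049, 0.3062, 0.3296]
tool_rot: [0.003, 1.0, -0.001, 0.001]
force: [-0.4, 0.2, -1.0]
finger_gap: 1.003
gripper_force: 0.0
[0.60237298 0.30823072 0.3296539 ] [0.53651784 0.30668266 0.48129454]
```

View pics/w1.png

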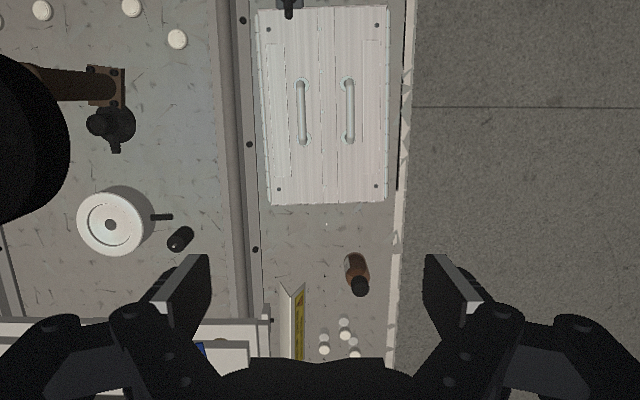

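Wrist view: case corners near (256,12), (387,6), (388,201), (272,205); lap handle (301,112), under handle (349,110), catch (289,6); turned ring (110,222), disc at left edge.

```bash
python3 - <<'E'
from h import *
import pickle; s=pickle.load(open("w1.pkl","rb"))
print("corners",onplane(s,[(256,12),(387,6),(388,201),(272,205)],.060).round(4).tolist())
C=cloud(s)
z=C[...,2]
for nm,b in(("lap",(290,70,312,150)),("und",(338,70,362,150)),("catch",(270,0,310,20))):
    x0,y0,x1,y1=b; P=C[y0:y1,x0:x1].reshape(-1,3); P=P[(P[:,2]>(.080 if nm!="catch" else .066))&(P[:,2]<.11)]
    print(nm,len(P),P.mean(0).round(4),P.min(0).round(4),P.max(0).round(4),np.polyfit(P[:,0],P[:,1],1).round(4))
m=((z>.055)&(z<.066)); m[:,:240]=0;m[:,400:]=0;m[230:]=0
P=C[m][:,:2].astype(np.float32); print(cv2.minAreaRect(P), np.median(z[m]))
m=((z>.19)&(z<.23)); print("disc",C[m].min(0),C[m].max(0))
go([.53,.27,.33])
E
```

```text
corners [[0.4467, 0.2417, 0.06], [0.4414, 0.3826, 0.06], [0.6595, 0.3936, 0.06], [0.664, 0.251, 0.06]]
lap 535 [0.5514 0.2899 0.0938] [0.5186 0.2848 0.0861] [0.5857 0.2949 0.0977] [0.0319 0.2723]
und 561 [0.5504 0.3416 0.0938] [0.5179 0.3365 0.0815] [0.5852 0.3471 0.0974] [0.0258 0.3274]
catch 162 [0.4468 0.2771 0.0764] [0.4368 0.2707 0.0662] [0.4546 0.2832 0.0865] [-0.1383  0.3389]
((0.5476061701774597, 0.3155633807182312), (0.23069538176059723, 0.14919981360435486), 1.9384337663650513) 0.05939877637845575
disc [0.50126112 0.04662861 0.19000516] [0.81533138 0.1178762  0.22177506]
turn(frac of .12) [0. 0. 0.] then shift(frac of .8) [ 0.0903 -0.0481 -0.0004] min rows 2
```

```bash
python3 - <<'E'
from h import *
go([.475,.275,.23],down(np.pi/2+.033))
E
python3 -m pendant '[[[0.054,-0.016,0.042,0,0,-0.28,1],[0.054,-0.016,0.042,0,0,0,1],[0.054,-0.01,0.042,0,0,0,1],[0,0,0,0,0,0,1]]]'
python3 - <<'E'
from h import *
s=eyes.snapshot("wrist"); save("w2",s,(160,0,480,400),1.5)
C=cloud(s); z=C[...,2]; g=s["pixels"].astype(int).max(2)
m=(z>.060)&(z<.11)&(g<75)&(np.abs(C[...,1]-.275)<.03)&(np.abs(C[...,0]-.43)<.05)
P=C[m]; print(len(P),P.min(0),P.max(0)); 
t=P[P[:,2]>.080]; print("fin",len(t),t.mean(0),cv2.minAreaRect(t[:,:2].astype(np.float32)))
v,u=np.nonzero(m); print(u.min(),u.max(),v.min(),v.max())
go([t[:,0].mean(),t[:,1].mean(),.11])
E
```

```text
turn(frac of .12) [-0.   -0.01 -0.31] then shift(frac of .8) [ 0.1605 -0.0363  0.1246] min rows 4
t: 2.25
tcp_pos: [0.4681, 0.2743, 0.2327]
tool_rot: [-0.018, 1.0, -0.004, -0.014]
force: [0.0, 0.2, 0.6]
finger_gap: 1.0
gripper_force: 0.0
577 [0.41302992 0.25233942 0.06017957] [0.46538086 0.28730331 0.08660665]
fin 287 [0.43124329 0.2768733  0.08413794] ((0.4306862950325012, 0.27672308683395386), (0.03529827669262886, 0.007813616655766964), 0.23706793785095215)
294 334 120 176
turn(frac of .12) [0. 0. 0.] then shift(frac of .8) [0.0536 0.0029 0.1589] min rows 3
```

View pics/w2.png

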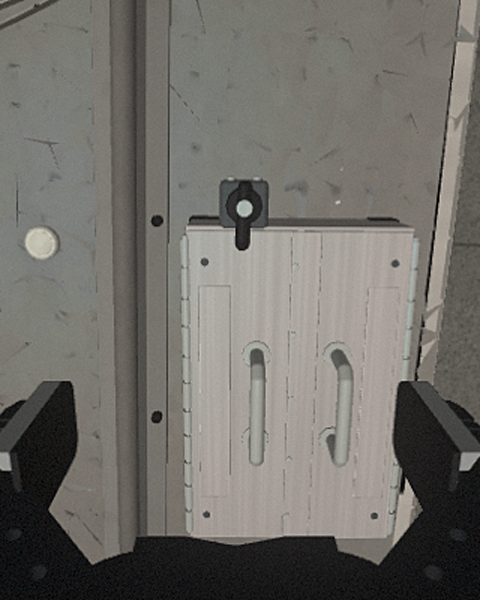

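Crop: catch axis screw at crop (244,209), nose toward (243,248); handles at (256,405) and (340,405), a cap at (41,242).

```bash
python3 - <<'E'
from h import *
s=eyes.snapshot("wrist"); C=cloud(s)
print(C[139,323],C[139,319:327,2].round(3),proj(s,[.4307,.2767,.086]),(proj(s,[.4307,.2767,.086])-[160,0])*1.5)
for p in [.413,.43,.448]: print((proj(s,[p,.2767,.086])-[160,0])*1.5)
go([.431,.2768,.12],down(np.pi/2+.02))
E
```

```text
[0.4391239  0.28045025 0.08252571] [0.085 0.085 0.084 0.084 0.083 0.055 0.054 0.056] [[318.99485469 129.08428973]] [[238.49228203 193.62643459]]
[[239.73814462 161.0004397 ]]
[[238.54090502 192.35311366]]
[[237.30743026 224.65508748]]
turn(frac of .12) [-0.01 -0.04  0.13] then shift(frac of .8) [ 0.0634 -0.0004  0.1492] min rows 3
```

```bash
python3 - <<'E'
from h import *
print(monitor.sense()["tcp_pos"],abs(monitor.sense()["qd"]).max())
s=eyes.snapshot("wrist"); save("w3",s,(280,80,360,180),5)
C=cloud(s); z=C[...,2]; g=s["pixels"].astype(int).max(2)
m=(z>.060)&(z<.11)&(g<75)&(np.abs(C[...,1]-.275)<.03)&(np.abs(C[...,0]-.43)<.05)
P=C[m]; t=P[P[:,2]>.080]; print("fin",len(t),t.mean(0),cv2.minAreaRect(t[:,:2].astype(np.float32)))
print((proj(s,[t[:,0].mean(),t[:,1].mean(),.086])-[280,80])*5)
E
```

```text
[0.48167005 0.27812738 0.23936827] 0.14741267763567642
fin 291 [0.43183532 0.27698534 0.08411515] ((0.43111762404441833, 0.27683600783348083), (0.03513216972351074, 0.007937820628285408), 0.027507303282618523)
[[185.92497229 207.3586399 ]]
```

View pics/w3.png

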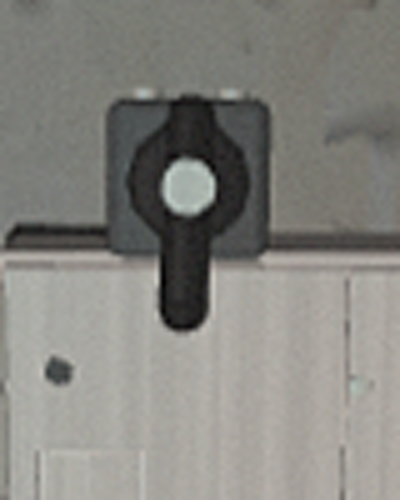

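Catch: white axis screw at crop (188,187), fin upright along case x from row 100 to about 325. Going down onto it.

```bash
python3 - <<'E'
from h import *
print(abs(monitor.sense()["qd"]).max(),monitor.sense()["tcp_pos"]);go([.430,.2768,.084],down(np.pi/2+.025))
E
```

```text
0.08474335325188462 [0.48506113 0.27891998 0.2410958 ]
turn(frac of .12) [0.01 0.01 0.09] then shift(frac of .8) [ 0.0689 -0.0009  0.1964] min rows 4
```

```bash
python3 -m pendant '[[[0,0,0,0,0,0.09,0.5],[0,0,0,0,0,0,0.5],[0,0,0,0,0,0,0.5],[0,0,0,0,0,0,0.5],[0,0,0,0,0,0,0.5]]]' 60; python3 - <<'E'
from h import *
print(abs(monitor.sense()["qd"]).max(),monitor.sense()["tcp_pos"]);go([.430,.2768,.084],down(np.pi/2+.025))
E
```

```text
t: 2.9
tcp_pos: [0.4856, 0.2779, 0.2405]
tool_rot: [-0.012, 1.0, 0.0, 0.0]
force: [-0.4, -0.0, -0.9]
finger_gap: 0.497
gripper_force: 0.0
0.00903553943859032 [0.48556818 0.27788323 0.24051118]
turn(frac of .12) [ 0.    0.   -0.01] then shift(frac of .8) [0.0695 0.0004 0.1956] min rows 4
```

```bash
python3 -m pendant '[[[0.035,0,0.02,0,0,0,0.5],[0.0345,0.0004,0.03,0,0,0,0.5],[0,0,0.04,0,0,0,0.5],[0,0,0.04,0,0,0,0.5],[0,0,0.04,0,0,0,0.5],[0,0,0.0256,0,0,0,0.5],[0,0,0,0,0,0,0.5],[0,0,0,0,0,0,0.5],[0,0,0,0,0,0,0.5]]]' 60; python3 - <<'E'
from h import *
go([.430,.2768,.084],down(np.pi/2+.025))
s=eyes.snapshot("wrist"); save("w4",s,(200,180,440,400),2)
E
```

```text
t: 3.8
tcp_pos: [0.4307, 0.2773, 0.0851]
tool_rot: [-0.012, 1.0, 0.0, 0.001]
force: [0.2, 0.2, -0.8]
finger_gap: 0.499
gripper_force: 0.0
turn(frac of .12) [ 0.01  0.02 -0.01] then shift(frac of .8) [ 0.0009 -0.0006  0.0014] min rows 1
```

View pics/w4.png

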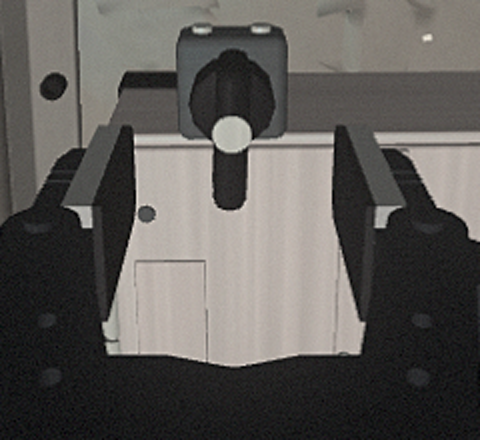

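Fin stands between the pads (axis screw at (232,133)). Closing and turning.

```bash
python3 -m pendant '[[[0,0,0,0,0,0,0],[0,0,0,0,0,0,0],[0,0,0,0,0,0,0],[0,0,0,0,0,0,0],[0,0,0,0,0,0,0],[0,0,0,0,0,0,0]]]' 50; python3 -c "
from h import *
s=monitor.sense();print(s['q'],s['force'],s['ft_torque'])"
```

```text
t: 4.45
tcp_pos: [0.4296, 0.2768, 0.0839]
tool_rot: [-0.012, 1.0, -0.0, -0.0]
force: [-0.2, 0.5, -0.1]
finger_gap: 0.002
gripper_force: 0.0
[ 3.53537143e-01  5.93454317e-01  1.83475827e+00  2.00559952e-06
  7.13472046e-01 -1.24066149e+00] [-0.17018997  0.50605265 -0.113335  ] [-0.0024084   0.06931404 -0.01691354]
```

```bash
python3 - <<'E'
from h import *
s=eyes.snapshot("wrist"); save("w5",s,(200,180,440,400),2)
C=cloud(s); print(C[[200,210,230,250,270,300],316].round(3), proj(s,monitor.sense()["tcp_pos"]))
E
```

```text
[[0.414 0.276 0.053]
 [0.413 0.276 0.073]
 [0.419 0.276 0.084]
 [0.419 0.276 0.106]
 [0.419 0.276 0.123]
 [0.426 0.277 0.131]] [[316.38155841 251.50068162]]
```

View pics/w5.png

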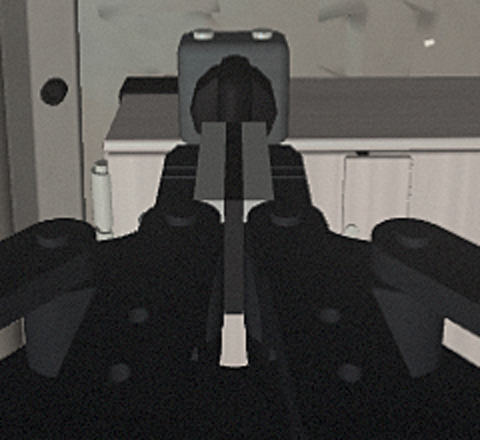

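Pads are shut around (234,160) with a dark strip between; reading is ambiguous, so test with a small turn.

```bash
python3 -m pendant '[[[0,0,0,0,0,1,0],[0,0,0,0,0,1,0],[0,0,0,0,0,1,0],[0,0,0,0,0,1,0],[0,0,0,0,0,0,0],[0,0,0,0,0,0,0],[0,0,0,0,0,0,0]]]' 50; python3 - <<'E'
from h import *
m=monitor.sense(); print(m["ft_torque"],m["finger_gap"],m["gripper_force"])
s=eyes.snapshot("wrist"); save("w6",s,(200,180,440,400),2)
E
```

```text
t: 5.2
tcp_pos: [0.4296, 0.2769, 0.0839]
tool_rot: [0.226, 0.974, -0.0, -0.0]
force: [0.6, 0.1, -0.5]
finger_gap: 0.001
gripper_force: 0.0
[-0.01974322  0.0080606  -0.00461771] 0.001312531586507594 0.0
```

View pics/w6.png

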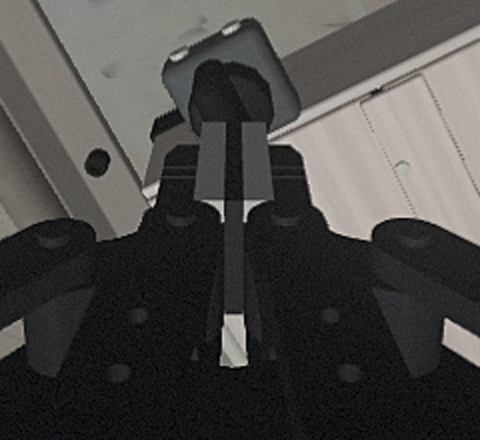

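```bash
python3 - <<'E'
from h import *
st=monitor.sense(); s=eyes.snapshot("wrist"); r=R.from_quat(st["tool_rot"])
for x in (-.011,0,.011):
  for z in (-.03,-.02,-.01,0,.014): print(x,z,proj(s,st["tcp_pos"]+r.apply([x,0,z])).round(1),(proj(s,st["tcp_pos"]+r.apply([x,0,z]))-[200,180])*2)
d=s["depth"]; C=cloud(s); T=r.inv().apply((C-st["tcp_pos"]).reshape(-1,3)).reshape(400,640,3)
for u in (304,316,330): print(u,[(v,T[v,u].round(3).tolist()) for v in range(225,300,8)])
E
```

```text
-0.011 -0.03 [[316.3 309.5]] [[232.557145   258.97129075]]
-0.011 -0.02 [[316.3 295.8]] [[232.54935263 231.688388  ]]
-0.011 -0.01 [[316.3 283.8]] [[232.54252579 207.68337676]]
-0.011 0 [[316.3 273.2]] [[232.53649693 186.40420351]]
-0.011 0.014 [[316.3 260.2]] [[232.52915268 160.38031209]]
0 -0.03 [[316.3 284.2]] [[232.57469086 208.36220798]]
0 -0.02 [[316.3 271.9]] [[232.56562367 183.78065465]]
0 -0.01 [[316.3 261.1]] [[232.55769481 162.22524143]]
0 0 [[316.3 251.6]] [[232.55070391 143.17324416]]
0 0.014 [[316.3 240. ]] [[232.5422014  119.94279523]]
0.011 -0.03 [[316.3 257.6]] [[232.59316268 155.29424576]]
0.011 -0.02 [[316.3 246.9]] [[232.582695   133.72765176]]
0.011 -0.01 [[316.3 237.4]] [[232.57356252 114.88011584]]
0.011 0 [[316.3 229.1]] [[232.56552624  98.27032857]]
0.011 0.014 [[316.3 219. ]] [[232.55577182  78.07843216]]
304 [(225, [0.013, -0.006, 0.0]), (233, [0.01, -0.006, -0.001]), (241, [0.011, -0.005, -0.014]), (249, [0.011, -0.005, -0.022]), (257, [0.011, -0.005, -0.029]), (265, [0.01, -0.004, -0.035]), (273, [0.011, -0.004, -0.042]), (281, [0.01, -0.004, -0.046]), (289, [0.012, -0.004, -0.054]), (297, [0.012, -0.004, -0.06])]
316 [(225, [0.009, -0.0, 0.01]), (233, [0.009, -0.0, 0.002]), (241, [0.011, -0.0, -0.013]), (249, [0.011, -0.0, -0.022]), (257, [0.011, -0.0, -0.029]), (265, [0.068, -0.0, -0.152]), (273, [0.01, -0.0, -0.041]), (281, [0.01, -0.0, -0.046]), (289, [0.007, -0.0, -0.046]), (297, [0.004, -0.0, -0.046])]
330 [(225, [0.007, 0.007, 0.015]), (233, [0.003, 0.007, 0.015]), (241, [0.011, 0.006, -0.014]), (249, [0.01, 0.005, -0.021]), (257, [0.011, 0.005, -0.028]), (265, [0.011, 0.005, -0.036]), (273, [0.011, 0.005, -0.041]), (281, [0.012, 0.004, -0.05]), (289, [0.012, 0.004, -0.054]), (297, [0.012, 0.004, -0.059])]
```

The wrist depth shows the shut fingertips actually 14 mm behind the reported TCP, so the pads closed above the fin (top at z 0.086). Turn back, open, go 28 mm lower.

```bash
python3 -m pendant '[[[0,0,0,0,0,-1,0.4],[0,0,0,0,0,-1,0.4],[0,0,0,0,0,-1,0.4],[0,0,0,0,0,-1,0.4],[0,0,0,0,0,0,0.4],[0,0,0.012,0,0,0,0.4],[0,0,0.012,0,0,0,0.4],[0,0,0.010,0,0,0,0.4],[0,0,0,0,0,0,0.4],[0,0,0,0,0,0,0],[0,0,0,0,0,0,0],[0,0,0,0,0,0,0],[0,0,0,0,0,0,0],[0,0,0,0,0,0,0]]]' 50; python3 -c "
from h import *
s=monitor.sense();print(s['q'],s['force'],s['ft_torque'])"
```

```text
t: 6.7
tcp_pos: [0.4297, 0.2768, 0.0568]
tool_rot: [-0.012, 1.0, 0.0, 0.0]
force: [1.0, -0.7, -1.8]
finger_gap: 0.081
gripper_force: 52.1
[ 3.53443632e-01  6.43398591e-01  1.84846149e+00 -1.13966219e-04
  6.49445018e-01 -1.24057834e+00] [ 1.04105582 -0.71045044 -1.83417712] [-0.06587627 -0.06271021  0.01980835]
```

```bash
python3 -m pendant '[[[0,0,0,0,0,1,0],[0,0,0,0,0,1,0],[0,0,0,0,0,1,0],[0,0,0,0,0,1,0],[0,0,0,0,0,1,0],[0,0,0,0,0,1,0],[0,0,0,0,0,1,0],[0,0,0,0,0,1,0],[0,0,0,0,0,1,0],[0,0,0,0,0,1,0],[0,0,0,0,0,1,0],[0,0,0,0,0,0.8,0],[0,0,0,0,0,0,0],[0,0,0,0,0,0,0],[0,0,0,0,0,0,0]]]'; python3 -c "
from h import *
s=monitor.sense();print(s['q'],s['force'],s['ft_torque'])"
```

```text
t: 8.2
tcp_pos: [0.4285, 0.2754, 0.0568]
tool_rot: [0.641, 0.768, -0.002, -0.0]
force: [-0.4, -5.8, 0.9]
finger_gap: 0.082
gripper_force: 52.4
[ 0.35255858  0.64302302  1.85011482 -0.00250649  0.65165122  0.17542616] [-0.44508888 -5.75757983  0.92163968] [-0.84684394  0.10152821  0.00698975]
```

```bash
python3 -m pendant '[[[0,0,0,0,0,0,0.4],[0,0,0,0,0,0,0.4],[0,0,0,0,0,0,0.4],[0,0,-0.03,0,0,0,0.4],[0,0,-0.05,0,0,0,0.4],[0,0,-0.05,0,0,-0.8,0.4],[0,0,0,0,0,-1,0.4],[0,0,0,0,0,-1,0.4],[0,0,0,0,0,-1,0.4],[0,0,0,0,0,-1,0.4],[0,0,0,0,0,-1,0.4],[0,0,0,0,0,-1,0.4],[0,0,0,0,0,-1,0.4],[0,0,0,0,0,-1,0.4],[0,0,0,0,0,-1,0.4],[0,0,0,0,0,-1,0.4],[0,0,0,0,0,-1,0.4],[0,0,0,0,0,0,0.4],[0,0,0,0,0,0,0.4],[0,0,0,0,0,0,0.4]]]' 50; python3 - <<'E'
from h import *
s=eyes.snapshot("wrist"); C=cloud(s); st=monitor.sense();z=C[...,2]
for nm,y in(("lap",.29),("und",.3416)):
  P=C[(z>.085)&(z<.1)&(abs(C[...,1]-y)<.012)&(abs(C[...,0]-.55)<.03)]; print(nm,len(P),P.mean(0),np.polyfit(P[:,0]-.55,P[:,1],1))
P=C[(z>.078)&(z<.095)&(abs(C[...,1]-.275)<.03)&(abs(C[...,0]-.43)<.03)]; print("catch",cv2.minAreaRect(P[:,:2].astype(np.float32)))
go([.5510,.2898,.066],down(np.pi/2+.025))
E
```

```text
t: 10.2
tcp_pos: [0.4296, 0.2769, 0.1607]
tool_rot: [-0.011, 1.0, 0.0, 0.0]
force: [-0.2, -0.3, -0.1]
finger_gap: 0.403
gripper_force: 0.0
lap 450 [0.53153037 0.28892433 0.09308211] [0.01236953 0.28915279]<stdin>:4: RuntimeWarning: Mean of empty slice.
  ret = um.true_divide(
Traceback (most recent call last):
TypeError: expected non-empty vector for x
```

```bash
python3 -m pendant '[[[-0.0507,0.004,0,0,0,0,0.4],[-0.0507,0.004,0,0,0,0,0.4],[-0.0507,0.004,0,0,0,0,0.4],[0,0,0.03,0,0,0,0.4],[0,0,0.03,0,0,0,0.4],[0,0,0.03,0,0,0,0.4],[0,0,0.028,0,0,0,0.4],[0,0,0,0,0,0,0.4],[0,0,0,0,0,0,0.4],[0,0,0,0,0,0,0.4],[0,0,0,0,0,0,0.4]]]' 50; python3 - <<'E'
from h import *
s=eyes.snapshot("wrist"); save("w7",s)
C=cloud(s);z=C[...,2]
P=C[(z>.070)&(z<.09)&(abs(C[...,1]-.275)<.03)&(abs(C[...,0]-.43)<.03)]; print("catch",len(P), len(P) and cv2.minAreaRect(P[:,:2].astype(np.float32)))
E
```

```text
t: 11.35
tcp_pos: [0.552, 0.2897, 0.0678]
tool_rot: [-0.012, 1.0, 0.0, 0.001]
force: [0.3, 0.1, 0.4]
finger_gap: 0.403
gripper_force: 0.0
catch 0 0
```

View pics/w7.png

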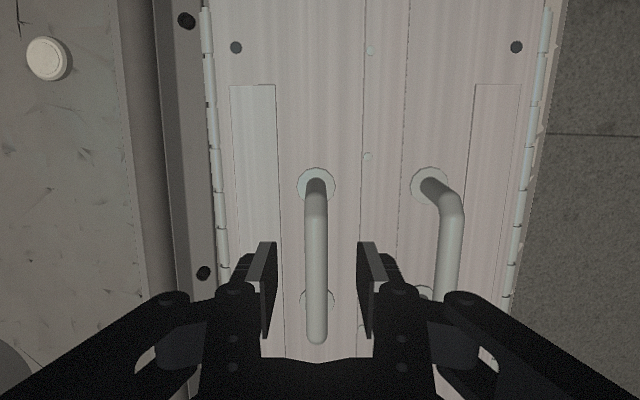

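Bar of the lap handle lies between the pads ((316,260) in the picture). Close, and compute the opening arc with a slight tilt.

```bash
cat > arc.py <<'E'
from h import *
def arc(th,tau,side,d=.0242):
    """per-row tool-frame y,z shift, x turn. side=+1 lapping leaf (hinge at -y), -1 under leaf. th,tau arrays"""
    f=np.arctan2(.035,.045); r=np.hypot(.035,.045)
    P=np.c_[r*np.cos(f+th),r*np.sin(f+th)]+d*np.c_[np.sin(tau),-np.cos(tau)]
    for i in range(len(th)-1):
        D=P[i+1]-P[i]; t=tau[i]
        zt=np.array([np.sin(t),-np.cos(t)]); yt=np.array([np.cos(t),np.sin(t)])
        print([0,round(side*D@yt/.8,4),round(D@zt/.8,4),round(-side*(tau[i+1]-tau[i])/.12,3),0,0,0],end=",")
    print()
E
python3 -c "
from arc import *
n=14; arc(np.linspace(0,1.45,n+1),np.linspace(0,.35,n+1),1)"
python3 -m pendant '[[[0,0,0,0,0,0,0],[0,0,0,0,0,0,0],[0,0,0,0,0,0,0],[0,0,0,0,0,0,0],[0,0,0,0,0,0,0]]]' 40
```

```text
[0, np.float64(-0.0041), np.float64(-0.0056), np.float64(-0.208), 0, 0, 0],[0, np.float64(-0.0045), np.float64(-0.0052), np.float64(-0.208), 0, 0, 0],[0, np.float64(-0.0049), np.float64(-0.0048), np.float64(-0.208), 0, 0, 0],[0, np.float64(-0.0052), np.float64(-0.0043), np.float64(-0.208), 0, 0, 0],[0, np.float64(-0.0056), np.float64(-0.0038), np.float64(-0.208), 0, 0, 0],[0, np.float64(-0.0058), np.float64(-0.0033), np.float64(-0.208), 0, 0, 0],[0, np.float64(-0.0061), np.float64(-0.0028), np.float64(-0.208), 0, 0, 0],[0, np.float64(-0.0063), np.float64(-0.0022), np.float64(-0.208), 0, 0, 0],[0, np.float64(-0.0064), np.float64(-0.0017), np.float64(-0.208), 0, 0, 0],[0, np.float64(-0.0065), np.float64(-0.0011), np.float64(-0.208), 0, 0, 0],[0, np.float64(-0.0066), np.float64(-0.0005), np.float64(-0.208), 0, 0, 0],[0, np.float64(-0.0066), np.float64(0.0), np.float64(-0.208), 0, 0, 0],[0, np.float64(-0.0066), np.float64(0.0006), np.float64(-0.208), 0, 0, 0],[0, np.float64(-0.0065), np.float64(0.0012), np.float64(-0.208), 0, 0, 0],
t: 11.9
tcp_pos: [0.5513, 0.2895, 0.067]
tool_rot: [-0.012, 1.0, 0.0, 0.0]
force: [-0.5, -0.6, 5.3]
finger_gap: 0.085
gripper_force: 39.1
```

```bash
python3 -m pendant '[[[0,-0.0041,-0.0056,-0.208,0,0,0],[0,-0.0045,-0.0052,-0.208,0,0,0],[0,-0.0049,-0.0048,-0.208,0,0,0],[0,-0.0052,-0.0043,-0.208,0,0,0],[0,-0.0056,-0.0038,-0.208,0,0,0],[0,-0.0058,-0.0033,-0.208,0,0,0],[0,-0.0061,-0.0028,-0.208,0,0,0],[0,0,0,0,0,0,0],[0,0,0,0,0,0,0]]]'
```

```text
t: 12.8
tcp_pos: [0.5523, 0.261, 0.0898]
tool_rot: [-0.011, 0.996, 0.089, -0.0]
force: [-2.4, 5.1, 10.5]
finger_gap: 0.086
gripper_force: 39.4
```

```bash
python3 -m pendant '[[[0,-0.0063,-0.0022,-0.208,0,0,0],[0,-0.0064,-0.0017,-0.208,0,0,0],[0,-0.0065,-0.0011,-0.208,0,0,0],[0,-0.0066,-0.0005,-0.208,0,0,0],[0,-0.0066,0,-0.208,0,0,0],[0,-0.0066,0.0006,-0.208,0,0,0],[0,-0.0065,0.0012,-0.208,0,0,0],[0,0,0,0,0,0,0],[0,0,0,0,0,0,0]]]'; python3 - <<'E'
from h import *
s=eyes.snapshot("top"); C=cloud(s); z=C[...,2]
m=(abs(C[...,0]-.55)<.1)&(C[...,1]>.19)&(C[...,1]<.4)&(z>.05)&(z<.15)
for a in np.arange(.19,.40,.01):
    P=C[m&(abs(C[...,1]-a)<.005)&(abs(C[...,0]-.62)<.03)]
    if len(P): print(a.round(2),P[:,2].max().round(3),np.median(P[:,2]).round(3))
E
```

```text
t: 13.7
tcp_pos: [0.5535, 0.2227, 0.0822]
tool_rot: [-0.011, 0.985, 0.173, -0.001]
force: [-0.2, -2.7, 5.7]
finger_gap: 0.085
gripper_force: 41.3
0.24 0.136 0.082
0.25 0.144 0.131
0.32 0.064 0.06
0.33 0.068 0.06
0.34 0.065 0.06
0.35 0.066 0.059
0.36 0.067 0.06
0.37 0.069 0.06
0.38 0.064 0.059
0.39 0.065 0.058
```

```bash
python3 -m pendant '[[[0,0,0,0,0,0,0.3],[0,0,0,0,0,0,0.3],[0,0,0,0,0,0,0.3],[0,0,-0.03,0,0,0,0.3],[0,0,-0.04,0,0,0,0.3],[0,0,-0.04,0,0,0,0.3],[0,0,-0.04,0,0,0,0.3],[0,0,-0.04,1,0,0,0.4],[0,0,0,1,0,0,0.4],[0,0,0,0.91,0,0,0.4],[0,0,0,0,0,0,0.4],[0,0,0,0,0,0,0.4],[0,0,0,0,0,0,0.4],[0,0,0,0,0,0,0.4]]]'; python3 - <<'E'
from h import *
s=eyes.snapshot("top"); C=cloud(s); z=C[...,2]
for a in np.arange(.19,.30,.01):
    P=C[(abs(C[...,1]-a)<.005)&(abs(C[...,0]-.62)<.03)]
    if len(P): print(a.round(2),P[:,2].max().round(3),np.median(P[:,2]).round(3))
go([.5505,.3413,.067],down(np.pi/2+.025))
E
```

```text
t: 15.15
tcp_pos: [0.5536, 0.1703, 0.2238]
tool_rot: [-0.011, 1.0, 0.0, -0.001]
force: [0.7, 0.1, 0.6]
finger_gap: 0.398
gripper_force: 0.0
0.27 0.005 0.005
0.28 0.014 0.007
0.29 0.031 0.015
turn(frac of .12) [ 0.01 -0.01 -0.03] then shift(frac of .8) [-0.0014  0.2138  0.1962] min rows 5
```

```bash
python3 -m pendant '[[[0,0.0428,0,0,0,0,0.4],[0,0.0428,0,0,0,0,0.4],[0,0.0428,0,0,0,0,0.4],[0,0.0428,0,0,0,0,0.4],[0,0.0426,0.02,0,0,0,0.4],[0,0,0.05,0,0,0,0.4],[0,0,0.02,0,0,0,0.4],[0,0,0,0,0,0,0.4],[0,0,0,0,0,0,0.4],[0,0,0,0,0,0,0.4],[0,0,0,0,0,0,0.4]]]'; python3 - <<'E'
from h import *
s=eyes.snapshot("wrist"); C=cloud(s); z=C[...,2]
P=C[(z>.085)&(z<.1)&(abs(C[...,1]-.3413)<.012)&(abs(C[...,0]-.55)<.03)]; print("und",len(P),P.mean(0),np.polyfit(P[:,0]-.55,P[:,1],1))
P=C[(z>.07)&(C[...,1]>.2)&(C[...,1]<.28)&(abs(C[...,0]-.53)<.05)]; print(len(P),P.min(0),P.max(0),np.polyfit(P[:,2],P[:,1],1))
t=eyes.snapshot("top"); C=cloud(t);P=C[(C[...,2]>.07)&(C[...,1]>.2)&(C[...,1]<.28)&(abs(C[...,0]-.55)<.1)]; print(len(P),P.min(0),P.max(0))
go([.5505,.3413,.067],down(np.pi/2+.025))
E
```

```text
t: 16.3
tcp_pos: [0.551, 0.3423, 0.1542]
tool_rot: [-0.011, 1.0, 0.001, 0.001]
force: [-0.2, 0.5, -0.1]
finger_gap: 0.397
gripper_force: 0.0
und 1335 [0.54802104 0.34161404 0.09415492] [0.03155591 0.34167649]
11691 [0.48000386 0.20916788 0.07000306] [0.57999623 0.27999911 0.25177201] [0.15798207 0.2256089 ]
1133 [0.45003198 0.20763548 0.07000936] [0.64964033 0.27998629 0.57837761]
turn(frac of .12) [ 0.01  0.02 -0.02] then shift(frac of .8) [ 1.000e-04 -1.300e-03  1.085e-01] min rows 2
```

```bash
python3 -m pendant '[[[0,-0.0006,0.04,0,0,0,0.4],[0,0,0.04,0,0,0,0.4],[0,0,0.0285,0,0,0,0.4],[0,0,0,0,0,0,0.4],[0,0,0,0,0,0,0.4],[0,0,0,0,0,0,0],[0,0,0,0,0,0,0],[0,0,0,0,0,0,0],[0,0,0,0,0,0,0],[0,0,0,0,0,0,0]]]' 40
```

```text
t: 17.4
tcp_pos: [0.5511, 0.3416, 0.0676]
tool_rot: [-0.012, 1.0, 0.0, 0.002]
force: [-0.0, -4.7, 6.8]
finger_gap: 0.088
gripper_force: 29.4
```

Gripped. Mirror arc.

```bash
python3 -m pendant '[[[0,0.0041,-0.0056,0.208,0,0,0],[0,0.0045,-0.0052,0.208,0,0,0],[0,0.0049,-0.0048,0.208,0,0,0],[0,0.0052,-0.0043,0.208,0,0,0],[0,0.0056,-0.0038,0.208,0,0,0],[0,0.0058,-0.0033,0.208,0,0,0],[0,0.0061,-0.0028,0.208,0,0,0],[0,0.0063,-0.0022,0.208,0,0,0],[0,0.0064,-0.0017,0.208,0,0,0],[0,0.0065,-0.0011,0.208,0,0,0],[0,0.0066,-0.0005,0.208,0,0,0],[0,0.0066,0,0.208,0,0,0],[0,0.0066,0.0006,0.208,0,0,0],[0,0.0065,0.0012,0.208,0,0,0],[0,0,0,0,0,0,0],[0,0,0,0,0,0,0],[0,0,0,0,0,0,0]]]'
```

```text
t: 19.1
tcp_pos: [0.5491, 0.4093, 0.0826]
tool_rot: [-0.012, 0.985, -0.172, 0.003]
force: [0.7, 1.9, 5.2]
finger_gap: 0.086
gripper_force: 41.1
```

```bash
python3 -m pendant '[[[0,0,0,0,0,0,0.3],[0,0,0,0,0,0,0.3],[0,0,0,0,0,0,0.3],[0,0,-0.03,0,0,0,0.3],[0,0,-0.04,0,0,0,0.3],[0,0,-0.04,0,0,0,0.3],[0,0,-0.04,0,0,0,0.3],[0,0,-0.05,-1,0,0,0.4],[0,0,0,-1,0,0,0.4],[0,0,0,-0.91,0,0,0.4],[0,0,0,0,0,0,0.4],[0,0,0,0,0,0,0.4],[0,0,0,0,0,0,0.4],[0,0,0,0,0,0,0.4]]]'; python3 - <<'E'
from h import *
go([.65,.317,.32],down(np.pi/2+.025))
E
```

```text
t: 20.5
tcp_pos: [0.5466, 0.4636, 0.2305]
tool_rot: [-0.012, 1.0, -0.001, -0.0]
force: [-0.0, 0.4, 0.3]
finger_gap: 0.403
gripper_force: 0.0
turn(frac of .12) [-0.01 -0.01 -0.  ] then shift(frac of .8) [-0.1247 -0.1864 -0.1119] min rows 5
```

```bash
python3 -m pendant '[[[0,0,-0.05,0,0,0,1],[0,-0.01,-0.05,0,0,0,1],[-0.031,-0.044,-0.0119,0,0,0,1],[-0.031,-0.044,0,0,0,0,1],[-0.031,-0.044,0,0,0,0,1],[-0.0317,-0.0444,0,0,0,0,1],[0,0,0,0,0,0,1],[0,0,0,0,0,0,1],[0,0,0,0,0,0,1],[0,0,0,0,0,0,1]]]'; python3 - <<'E'
from h import *
s=eyes.snapshot("wrist"); save("w8",s); C=cloud(s)
import pickle; pickle.dump(s,open("w8.pkl","wb"))
z=C[...,2]
for sl in (.50,.6):
  P=C[(abs(C[...,0]-sl)<.01)&(z>.066)&(z<.16)]
  for nm,Q in (("lap",P[P[:,1]<.29]),("und",P[P[:,1]>.34])): print(sl,nm,len(Q),Q.min(0).round(3),Q.max(0).round(3),Q[Q[:,2]>.12].mean(0).round(3))
E
```

```text
t: 21.5
tcp_pos: [0.6492, 0.3175, 0.3208]
tool_rot: [-0.013, 1.0, 0.0, -0.0]
force: [0.9, 0.7, 0.4]
finger_gap: 1.002
gripper_force: 0.0
0.5 lap 445 [0.49  0.039 0.066] [0.51  0.251 0.146] [0.506 0.151 0.133]
0.5 und 184 [0.49  0.379 0.067] [0.51  0.384 0.128] [0.502 0.38  0.125]
0.6 lap 243 [0.59  0.246 0.067] [0.61  0.253 0.14 ] [0.6   0.251 0.131]
0.6 und 168 [0.59  0.382 0.067] [0.61  0.388 0.127] [0.6   0.384 0.125]
```

View pics/w8.png

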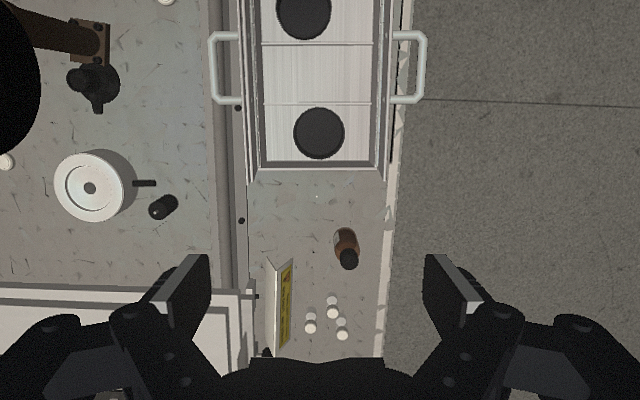

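Wrist view: both leaves stand open; two tubs, near bay at (303,12) and far bay at (319,133); rims dark.

```bash
python3 - <<'E'
from h import *
import pickle; s=pickle.load(open("w8.pkl","rb")); st=monitor.sense()
g=s["pixels"].max(2); m=(g<75).astype(np.uint8); m[:, :255]=0; m[:,385:]=0; m[165:]=0
cs,_=cv2.findContours(m,cv2.RETR_EXTERNAL,cv2.CHAIN_APPROX_NONE)
for c in cs:
    if cv2.contourArea(c)>500:
        (x,y),(a,b),_=cv2.fitEllipse(c); print((x,y),a,b,onplane(s,(x,y),.031).round(4))
C=cloud(s); T=R.from_quat(st["tool_rot"]).inv().apply((C-st["tcp_pos"]).reshape(-1,3))
for z0 in np.arange(-.13,-.01,.02):
    Q=T[(T[:,2]>z0)&(T[:,2]<z0+.02)&(abs(T[:,0])<.1)]; print("tool z",z0.round(2),len(Q),len(Q) and np.abs(Q[:,1]).max().round(3))
t=eyes.snapshot("top")
print("top"); 
for c in caps(t,lo=140):
    if 8<c[1]<80 and 270<c[0][0]<430 and 110<c[0][1]<260: print(c[0].round(1),c[1],c[2],c[3].round(3))
g=t["pixels"].max(2); m=(g<60).astype(np.uint8); m[:,:205]=0;m[:,262:]=0;m[:140]=0;m[235:]=0
n,_,q,ce=cv2.connectedComponentsWithStats(m)
for i in range(1,n):
    if q[i,4]>60: print(ce[i],q[i],onplane(t,ce[i],.02))
E
```

```text
(318.4548034667969, 132.8970184326172) 50.184452056884766 50.638710021972656 [[0.6219 0.3196 0.031 ]]
(303.466064453125, 16.753856658935547) 41.64680099487305 57.63021469116211 [[0.4919 0.2991 0.031 ]]
tool z -0.13 0 0
tool z -0.11 13219 0.07
tool z -0.09 24292 0.075
tool z -0.07 4604 0.074
tool z -0.05 3944 0.057
tool z -0.03 790 0.055
top
[362.8 153.5] 33 [7 6] [ 0.672 -0.11   0.009]
[365.6 174.8] 33 [6 7] [ 0.599 -0.116  0.009]
[366.6 201.5] 31 [6 6] [ 0.51  -0.116  0.009]
[291.4 216.7] 33 [7 6] [0.465 0.129 0.009]
[364.2 224.1] 37 [7 7] [ 0.436 -0.106  0.009]
[308.  228.1] 35 [7 7] [0.426 0.076 0.009]
[343.2 227.2] 37 [7 7] [ 0.427 -0.038  0.009]
[415.9 248.5] 37 [7 6] [ 0.354 -0.269  0.009]
[230.61505065 189.52170767] [ 205  140   54   95 1382] [[0.55588066 0.32579888 0.02      ]]
```

```bash
python3 -m pendant '[[[0.041,-0.006,0,0,0,0,0],[0.041,-0.006,0,0,0,0,0],[0.041,-0.0068,0,0,0,0,0],[0,0,0.05,0,0,0,0],[0,0,0.05,0,0,0,0],[0,0,0.05,0,0,0,0],[0,0,0.05,0,0,0,0],[0,0,0.05,0,0,0,0],[0,0,0.0435,0,0,0,0],[0,0,0,0,0,0,0],[0,0,0,0,0,0,0],[0,0,0,0,0,0,0],[0,-0.015,0,0,0,0,0],[0,-0.015,0,0,0,0,0],[0,-0.015,0,0,0,0,0],[0,-0.0155,0,0,0,0,0],[0,0,0,0,0,0,0],[0,0,0,0,0,0,0],[0,0,0,0,0,0,0]]]'
```

```text
t: 23.5
tcp_pos: [0.553, 0.2494, 0.0859]
tool_rot: [-0.012, 1.0, -0.0, -0.0]
force: [-0.1, -0.4, -0.0]
finger_gap: -0.001
gripper_force: 0.0
```

```bash
python3 -m pendant '[[[0,0.04,0,0,0,0,0],[0,0.04,0,0,0,0,0],[0,0.02,0,0,0,0,0],[0,0.016,0,0,0,0,0],[0,0.016,0,0,0,0,0],[0,0.016,0,0,0,0,0],[0,0.016,0,0,0,0,0],[0,0,0,0,0,0,0],[0,0,0,0,0,0,0],[0,0,0,0,0,0,0]]]'; python3 -m pendant '[[[0,-0.04,0,0,0,0,0.5],[0,-0.039,0,0,0,0,0.5],[0,0,-0.06,0,0,0,0.5],[0,0,-0.06,0,0,0,0.5],[0,0,-0.06,0,0,0,0.5],[0,0,-0.06,0,0,0,0.5],[0,0,0,0,0,0,0.5],[0,0,0,0,0,0,0.5],[0,0,0,0,0,0,0.5],[0,0,0,0,0,0,0.5]]]'; python3 - <<'E'
from h import *
s=eyes.snapshot("wrist"); C=cloud(s); z=C[...,2]; st=monitor.sense()
P=C[(abs(C[...,0]-.50)<.03)&(z>.066)&(z<.16)]
for nm,Q in (("lap",P[(P[:,1]<.29)&(P[:,1]>.2)]),("und",P[P[:,1]>.34])):
  for a in(.08,.1,.12): q=Q[abs(Q[:,2]-a)<.005]; print(nm,a,len(q),len(q) and (q.min(0).round(3),q.max(0).round(3)))
T=R.from_quat(st["tool_rot"]).inv().apply((C-st["tcp_pos"]).reshape(-1,3))
for z0 in np.arange(-.13,-.01,.02):
    Q=T[(T[:,2]>z0)&(T[:,2]<z0+.02)&(abs(T[:,0])<.05)]; print("tool z",z0.round(2),len(Q),len(Q) and np.abs(Q[:,1]).max().round(3))
g=s["pixels"].max(2); m=(g<75).astype(np.uint8); m[(abs(C[...,1]-.315)>.06)|(abs(C[...,0]-.55)>.11)|(z>.04)]=0
cs,_=cv2.findContours(m,cv2.RETR_EXTERNAL,cv2.CHAIN_APPROX_NONE)
for c in cs:
    if cv2.contourArea(c)>500:
        (x,y),(a,b),_=cv2.fitEllipse(c); print((x,y),a,b,onplane(s,(x,y),.031).round(4))
go([.464,.13,.2])
E
```

```text
t: 24.5
tcp_pos: [0.5504, 0.3811, 0.0863]
tool_rot: [-0.011, 1.0, 0.0, 0.0]
force: [0.7, -0.0, -0.3]
finger_gap: 0.001
gripper_force: 0.0
t: 25.5
tcp_pos: [0.5506, 0.3175, 0.276]
tool_rot: [-0.012, 1.0, -0.001, -0.002]
force: [-0.4, 0.1, -0.3]
finger_gap: 0.502
gripper_force: 0.0
lap 0.08 269 (array([0.471, 0.237, 0.075]), array([0.53 , 0.241, 0.085]))
lap 0.1 417 (array([0.47 , 0.2  , 0.095]), array([0.53 , 0.237, 0.105]))
lap 0.12 666 (array([0.47 , 0.226, 0.115]), array([0.53 , 0.233, 0.125]))
und 0.08 248 (array([0.471, 0.388, 0.075]), array([0.529, 0.392, 0.085]))
und 0.1 581 (array([0.47 , 0.39 , 0.095]), array([0.53 , 0.432, 0.105]))
und 0.12 508 (array([0.47 , 0.394, 0.115]), array([0.53 , 0.401, 0.125]))
tool z -0.13 0 0
tool z -0.11 12006 0.064
tool z -0.09 18340 0.063
tool z -0.07 12219 0.056
tool z -0.05 3213 0.035
tool z -0.03 1597 0.035
(316.9017028808594, 219.95884704589844) 52.386539459228516 54.17906188964844 [[0.6192 0.3196 0.031 ]]
(300.2274475097656, 97.01175689697266) 57.21038055419922 59.204097747802734 [[0.4808 0.2985 0.031 ]]
turn(frac of .12) [0. 0. 0.] then shift(frac of .8) [ 0.1135 -0.2318  0.0958] min rows 5
```

```bash
python3 -m pendant '[[[0.0227,-0.0464,0,0,0,0,0.5],[0.0227,-0.0464,0,0,0,0,0.5],[0.0227,-0.0464,0,0,0,0,0.5],[0.0227,-0.0464,0,0,0,0,0.5],[0.0227,-0.0464,0,0,0,0,0.5],[0,0,0.02,0,0,1,0.5],[0,0,0.02,0,0,1,0.5],[0,0,0.02,0,0,1,0.5],[0,0,0.02,0,0,1,0.5],[0,0,0.02,0,0,1,0.5],[0,0,0.02,0,0,1,0.5],[0,0,0.02,0,0,1,0.5],[0,0,0.02,0,0,1,0.5],[0,0,0.01,0,0,1,0.5],[0,0,0.01,0,0,1,0.5],[0,0,0,0,0,1,0.5],[0,0,0,0,0,1,0.5],[0,0,0,0,0,1,0.5],[0,0,0,0,0,1,0.5],[0,0,0,0,0,1,0.5]]]'
python3 -m pendant '[[[0,0,0,0,0,1,0.5],[0,0,0,0,0,1,0.5],[0,0,0,0,0,0.7,0.5],[0,0,0,0,0,0,0.5],[0,0,0,0,0,0,0.5],[0,0,0,0,0,0,0.5]]]'; python3 - <<'E'
from h import *
s=eyes.snapshot("wrist"); C=cloud(s); st=monitor.sense(); r=R.from_quat(st["tool_rot"])
T=r.inv().apply((C-st["tcp_pos"]).reshape(-1,3)); Q=T[(abs(T[:,1])<.04)&(abs(T[:,1])>.02)&(abs(T[:,0])<.014)&(T[:,2]<.0)]; print("tip z",np.percentile(Q[:,2],[95,98,99.5]))
for c in caps(s,lo=150):
    if 60<c[1]<3000 and abs(c[3][0])<.8: print(c[0].round(1),c[1],c[2],c[3].round(4))
go([.465,.129,-.013])
E
```

```text
t: 27.55
tcp_pos: [0.4647, 0.1303, 0.1332]
tool_rot: [0.778, 0.629, -0.001, -0.001]
force: [0.3, -0.1, -0.3]
finger_gap: 0.504
gripper_force: 0.0
t: 28.15
tcp_pos: [0.465, 0.1304, 0.1338]
tool_rot: [0.867, 0.498, -0.0, -0.0]
force: [-0.0, 0.5, 0.6]
finger_gap: 0.502
gripper_force: 0.0
tip z [-0.01978634 -0.01625596 -0.0127118 ]
[217.6  30. ] 2728 [142  87] [0.4621 0.2661 0.009 ]
[230.4  47.4] 871 [144  98] [0.4635 0.2516 0.009 ]
[370.8  23.7] 1844 [122  52] [0.5587 0.2143 0.009 ]
[113.4  21. ] 233 [17 19] [0.4007 0.3102 0.009 ]
[626.3 166.2] 2458 [ 32 106] [0.6892 0.0197 0.009 ]
[328.7 136.9] 739 [30 31] [0.4929 0.1597 0.009 ]
[ 17.5 198.4] 602 [40 57] [0.2466 0.2465 0.009 ]
[307.2 258.3] 540 [28 25] [0.427  0.0807 0.009 ]
[ 96.8 297.5] 365 [40 40] [0.2455 0.1413 0.009 ]
[241.6 287.2] 73 [12 11] [0.3638 0.0857 0.009 ]
[391.4 287.1] 75 [13 11] [0.476  0.0204 0.009 ]
[ 17.9 354.9] 1994 [50 69] [0.1356 0.1315 0.009 ]
[369.9 351.2] 218 [23 13] [ 0.4291 -0.0288  0.009 ]
[175.7 391.4] 89 [14 17] [0.245  0.0233 0.009 ]
turn(frac of .12) [0. 0. 0.] then shift(frac of .8) [-0.0015  0.0008  0.1837] min rows 3
```

```bash
python3 - <<'E'
from h import *
t=eyes.snapshot("top")
for c in caps(t,lo=140):
    if 8<c[1]<80 and 270<c[0][0]<430 and 110<c[0][1]<260: print(c[0].round(1),c[1],c[3].round(3))
s=eyes.snapshot("wrist"); C=cloud(s)
print(C[137,329],C[258,307]); 
for u in range(300,360,10): print(u,C[137,u].round(3), C[110,u].round(3))
E
```

```text
[362.9 153.5] 30 [ 0.672 -0.11   0.009]
[365.7 174.9] 32 [ 0.599 -0.116  0.009]
[366.6 201.5] 31 [ 0.51  -0.116  0.009]
[364.1 224.2] 36 [ 0.436 -0.106  0.009]
[308.1 228. ] 32 [0.427 0.075 0.009]
[343.2 227.3] 36 [ 0.427 -0.038  0.009]
[415.8 248.6] 35 [ 0.354 -0.269  0.009]
[0.49327607 0.15938107 0.00799134] [0.42665797 0.08037948 0.00751335]
300 [ 0.473  0.17  -0.003] [0.485 0.188 0.011]
310 [ 0.48   0.166 -0.002] [0.491 0.184 0.007]
320 [0.487 0.163 0.007] [0.497 0.18  0.008]
330 [0.494 0.159 0.009] [0.504 0.177 0.007]
340 [0.501 0.155 0.007] [0.511 0.173 0.004]
350 [ 0.508  0.15  -0.002] [ 0.518  0.168 -0.001]
```

Cap 1 was nudged to (0.493, 0.160), beside the rail. Taking the cap at (0.427, 0.080) first.

```bash
python3 - <<'E'
from h import *
go([.4267,.0804,-.011])
E
```

```text
turn(frac of .12) [0. 0. 0.] then shift(frac of .8) [-0.0782 -0.01    0.1813] min rows 4
```

```bash
python3 -m pendant '[[[-0.039,-0.005,0,0,0,0,0.5],[-0.0392,-0.005,0,0,0,0,0.5],[0,0,0.05,0,0,0,0.5],[0,0,0.05,0,0,0,0.5],[0,0,0.05,0,0,0,0.5],[0,0,0.02,0,0,0,0.5],[0,0,0.0113,0,0,0,0.5],[0,0,0,0,0,0,0.5],[0,0,0,0,0,0,0.5],[0,0,0,0,0,0,0.5],[0,0,0,0,0,0,0.15],[0,0,0,0,0,0,0.15],[0,0,0,0,0,0,0.15],[0,0,0,0,0,0,0.15],[0,0,-0.02,0,0,0,0.15],[0,0,-0.05,0,0,0,0.15],[0,0,-0.06,0,0,0,0.15],[0,0,-0.06,0,0,0,0.15],[0,0,0,0,0,0,0.15],[0,0,0,0,0,0,0.15]]]' 30; python3 - <<'E'
from h import *
m=monitor.sense();print(m["q"],m["force"])
go([.481,.2985,.16],down(-np.pi/6)); go([.481,.2985,.035],down(-np.pi/6))
E
```

```text
t: 30.3
tcp_pos: [0.4274, 0.0805, 0.1426]
tool_rot: [0.868, 0.497, 0.002, 0.001]
force: [-0.6, -0.1, -0.6]
finger_gap: 0.254
gripper_force: 29.5
[-7.20027747e-02  4.10587109e-01  1.97803779e+00  6.01808794e-06
  7.48950610e-01  4.57626832e-01] [-0.6393997  -0.06918573 -0.59711398]
turn(frac of .12) [ 0.03 -0.01 -0.05] then shift(frac of .8) [ 0.2695 -0.0783 -0.0217] min rows 5
turn(frac of .12) [ 0.03 -0.01 -0.05] then shift(frac of .8) [ 0.2695 -0.0783  0.1345] min rows 5
```

```bash
python3 -m pendant '[[[0.0564,-0.0145,-0.01,0,0,0,0.15],[0.0564,-0.0145,0,0,0,0,0.15],[0.0564,-0.0145,0,0,0,0,0.15],[0.0564,-0.0145,0,0,0,0,0.15],[0.0564,-0.0145,0,0,0,0,0.15],[0,0,0,0,0,0,0.15],[0,0,0,0,0,0,0.15],[0,0,0.05,0,0,0,0.15],[0,0,0.05,0,0,0,0.15],[0,0,0.05,0,0,0,0.15],[0,0,0.008,0,0,0,0.15],[0,0,0,0,0,0,0.15],[0,0,0,0,0,0,0.15],[0,0,0,0,0,0,0.15]]]' 30; python3 -m pendant '[[[0,0,0,0,0,0,0.45],[0,0,0,0,0,0,0.45],[0,0,0,0,0,0,0.45],[0,0,-0.06,0,0,0,0.45],[0,0,-0.06,0,0,0,0.45],[0,0,-0.06,0,0,0,0.45],[0,0,-0.03,0,0,0,0.45],[0,0,0,0,0,0,0.45],[0,0,0,0,0,0,0.45],[0,0,0,0,0,0,0.45]]]' 30;  python3 - <<'E'
from h import *
s=eyes.snapshot("wrist")
for c in caps(s,z=.02,lo=150):
    if 60<c[1]<3000 and abs(c[3][0]-.48)<.04 and abs(c[3][1]-.3)<.04: print(c[0].round(1),c[1],c[2],c[3].round(4))
go([.427,-.035,.19],down(np.pi*5/6))
go([.427,-.035,.19])
E
```

```text
t: 31.7
tcp_pos: [0.4922, 0.3047, 0.0248]
tool_rot: [0.868, 0.497, 0.002, 0.0]
force: [-0.4, -0.8, 0.1]
finger_gap: 0.254
gripper_force: 29.5
t: 32.7
tcp_pos: [0.4895, 0.304, 0.1893]
tool_rot: [0.868, 0.497, -0.002, -0.0]
force: [0.6, 0.8, -0.8]
finger_gap: 0.451
gripper_force: 0.0
[319.  172.4] 496 [25 25] [0.4922 0.3049 0.02  ]
turn(frac of .12) [ 0.04  0.03 26.13] then shift(frac of .8) [ 0.406  -0.1442 -0.0013] min rows 7
turn(frac of .12) [0. 0. 0.] then shift(frac of .8) [-4.051e-01  1.467e-01 -4.000e-04] min rows 7
```

```bash
python3 -m pendant '[[[-0.0384,0.0235,0,0,0,0,0.45],[-0.0384,0.0235,0,0,0,0,0.45],[-0.0384,0.0235,0,0,0,0,0.45],[-0.0385,0.0233,0,0,0,0,0.45],[0,0,0,0,0,-1,0.45],[0,0,0.02,0,0,-1,0.45],[0,0,0.02,0,0,-1,0.45],[0,0,0.02,0,0,-1,0.45],[0,0,0.0266,0,0,-0.36,0.45],[0,0,0,0,0,0,0.45],[0,0,0,0,0,0,0.45],[0,0,0,0,0,0,0.45],[0,0,0,0,0,0,0.45]]]' 30;  python3 - <<'E'
from h import *
s=eyes.snapshot("wrist"); C=cloud(s)
for c in caps(s,z=.009,lo=140):
    if 60<c[1]<3000 and abs(c[3][0]-.48)<.06 and abs(c[3][1]-.16)<.04: print(c[0].round(1),c[1],c[2],c[3].round(4),C[int(c[0][1]),int(c[0][0])])
P=C[(abs(C[...,0]-.493)<.04)]
for y in np.arange(.13,.24,.006):
    q=P[abs(P[:,1]-y)<.003]; print(y.round(3),len(q),len(q) and q[:,2].max().round(3),len(q) and np.median(q[:,2]).round(3))
go([.493,.160,-.011],down(0))
E
```

```text
t: 34.05
tcp_pos: [0.4939, 0.1605, 0.1222]
tool_rot: [0.71, 0.705, 0.001, 0.001]
force: [0.2, 0.0, 0.7]
finger_gap: 0.45
gripper_force: 0.0
[336.5 195.9] 1544 [86 50] [0.5095 0.1562 0.009 ] [ 0.50979987  0.15373443 -0.00251892]
0.13 661 -0.0 -0.002
0.136 688 0.0 -0.002
0.142 709 0.0 -0.002
0.148 887 0.192 -0.002
0.154 1758 0.191 0.153
0.16 2190 0.19 0.164
0.166 4123 0.215 0.17
0.172 9996 0.219 0.188
0.178 10815 0.227 0.213
0.184 805 0.227 0.008
0.19 349 0.035 0.033
0.196 1027 0.098 0.036
0.202 1341 0.101 0.035
0.208 1524 0.101 0.016
0.214 1037 0.102 0.008
0.22 712 0.139 0.137
0.226 4303 0.274 0.134
0.232 2437 0.126 0.117
0.238 1405 0.105 0.083
turn(frac of .12) [ 0.01 -0.   -0.06] then shift(frac of .8) [-0.0006 -0.0011  0.1666] min rows 3
```

```bash
python3 -m pendant '[[[-0.0044,-0.0011,0.05,0,0,-0.06,0.45],[0,0,0.05,0,0,0,0.45],[0,0,0.04,0,0,0,0.45],[0,0,0.02,0,0,0,0.45],[0,0,0.0066,0,0,0,0.45],[0,0,0,0,0,0,0.45],[0,0,0,0,0,0,0.45],[0,0,0,0,0,0,0.15],[0,0,0,0,0,0,0.15],[0,0,0,0,0,0,0.15],[0,0,0,0,0,0,0.15],[0,0,0,0,0,0,0.15]]]' 30;
```

```text
t: 35.3
tcp_pos: [0.4929, 0.1571, -0.01]
tool_rot: [0.707, 0.707, 0.001, 0.001]
force: [-0.7, 0.2, 10.7]
finger_gap: 0.256
gripper_force: 31.5
```

```bash
python3 -m pendant '[[[0,0,-0.03,0,0,0,0.15],[0,0,-0.06,0,0,0,0.15],[0,0,-0.06,0,0,0,0.15],[0,0,-0.05,0,0,0.36,0.15],[0,0,0,0,0,1,0.15],[0,0,0,0,0,1,0.15],[0,0,0,0,0,1,0.15],[0,0,0,0,0,1,0.15],[0,0,0,0,0,0,0.15],[0.0368,-0.0288,0,0,0,0,0.15],[0.0368,-0.0288,0,0,0,0,0.15],[0.0368,-0.0288,0,0,0,0,0.15],[0.0368,-0.0288,0,0,0,0,0.15],[0,0,0,0,0,0,0.15],[0,0,0,0,0,0,0.15],[0,0,0.05,0,0,0,0.15],[0,0,0.05,0,0,0,0.15],[0,0,0.05,0,0,0,0.15],[0,0,0.007,0,0,0,0.15],[0,0,0,0,0,0,0.15]]]' 30; python3 -m pendant '[[[0,0,0,0,0,0,0.15],[0,0,0,0,0,0,0.15]]]'
```

```text
t: 37.3
tcp_pos: [0.4711, 0.3033, 0.0221]
tool_rot: [0.866, 0.5, -0.001, -0.0]
force: [-0.0, -0.5, 0.4]
finger_gap: 0.252
gripper_force: 29.5
t: 37.5
tcp_pos: [0.472, 0.3044, 0.0235]
tool_rot: [0.866, 0.5, 0.001, 0.0]
force: [0.9, -0.3, -0.0]
finger_gap: 0.25
gripper_force: 29.5
```

```bash
python3 -m pendant '[[[0,0,0,0,0,0,0.45],[0,0,0,0,0,0,0.45],[0,0,0,0,0,0,0.45],[0,0,-0.06,0,0,0,0.45],[0,0,-0.06,0,0,0,0.45],[0,0,-0.06,0,0,0,0.45],[0,0,-0.06,0,0,0,0.45],[0,0,0,0,0,0,0.45],[0,0,0,0,0,0,0.45],[0,0,0,0,0,0,0.45]]]' 30;  python3 - <<'E'
from h import *
s=eyes.snapshot("wrist")
for c in caps(s,z=.02,lo=150):
    if 60<c[1]<3000 and abs(c[3][0]-.48)<.04 and abs(c[3][1]-.3)<.04: print(c[0].round(1),c[1],c[2],c[3].round(4))
t=eyes.snapshot("top")
for c in caps(t,lo=140):
    if 8<c[1]<80 and 270<c[0][0]<430 and 110<c[0][1]<260: print(c[0].round(1),c[1],c[3].round(3))
C=cloud(t); print("tube?",C[228,406],C[226,404])
go([.354,-.265,.15])
E
```

```text
t: 38.5
tcp_pos: [0.4702, 0.3044, 0.2137]
tool_rot: [0.866, 0.5, -0.001, -0.0]
force: [0.3, 0.8, -0.9]
finger_gap: 0.447
gripper_force: 0.0
[327.  162.2] 796 [42 31] [0.4825 0.3059 0.02  ]
[362.8 153.5] 27 [ 0.672 -0.11   0.009]
[365.7 174.9] 32 [ 0.599 -0.116  0.009]
[366.7 201.6] 30 [ 0.51  -0.117  0.009]
[364.1 224. ] 34 [ 0.436 -0.106  0.009]
[343.3 227.3] 35 [ 0.427 -0.038  0.009]
[415.8 248.6] 35 [ 0.354 -0.269  0.009]
tube? [ 0.41979866 -0.23919089  0.01617668] [ 0.42725146 -0.2344382   0.00873567]
turn(frac of .12) [0. 0. 0.] then shift(frac of .8) [-0.6889  0.2297  0.0801] min rows 12
```

```bash
python3 -m pendant '[[[-0.0574,0.0191,-0.01,0,0,0,0.45],[-0.0574,0.0191,0,0,0,0,0.45],[-0.0574,0.0191,0,0,0,0,0.45],[-0.0574,0.0191,0,0,0,0,0.45],[-0.0574,0.0191,0,0,0,0,0.45],[-0.0574,0.0191,0,0,0,0,0.45],[-0.0574,0.0191,0,0,0,0,0.45],[-0.0574,0.0191,0,0,0,0,0.45],[-0.0574,0.0191,0,0,0,0,0.45],[-0.0574,0.0191,0.03,0,0,0,0.45],[-0.0574,0.0191,0.03,0,0,0,0.45],[-0.0574,0.0191,0.03,0,0,0,0.45],[0,0,0,0,0,0,0.45],[0,0,0,0,0,0,0.45],[0,0,0,0,0,0,0.45],[0,0,0,0,0,0,0.45]]]' 30;  python3 - <<'E'
from h import *
s=eyes.snapshot("wrist"); C=cloud(s)
for c in caps(s,z=.009,lo=150):
    if 60<c[1]<3000 and abs(c[3][0]-.36)<.12 and abs(c[3][1]+.26)<.1: print(c[0].round(1),c[1],c[2],c[3].round(4),C[int(c[0][1]),int(c[0][0])])
go([.354,-.266,-.011])
E
```

```text
t: 40.2
tcp_pos: [0.3575, -0.2519, 0.1561]
tool_rot: [0.865, 0.501, 0.0, -0.0]
force: [0.1, 0.2, 0.4]
finger_gap: 0.446
gripper_force: 0.0
[320.5 195.3] 544 [27 26] [ 0.354 -0.265  0.009] [ 0.35351863 -0.26492526  0.00734027]
[424.  245.7] 135 [57 25] [ 0.4119 -0.3525  0.009 ] [ 0.41296061 -0.35794804 -0.00238391]
[248.5 286.2] 71 [13 11] [ 0.2519 -0.3081  0.009 ] [ 0.34323805 -0.23267502  0.20449334]
turn(frac of .12) [0. 0. 0.] then shift(frac of .8) [-0.0173  0.0046  0.2092] min rows 4
```

```bash
python3 -m pendant '[[[-0.0163,0.004,0.05,0,0,0,0.45],[0,0,0.05,0,0,0,0.45],[0,0,0.05,0,0,0,0.45],[0,0,0.04,0,0,0,0.45],[0,0,0.0192,0,0,0,0.45],[0,0,0,0,0,0,0.45],[0,0,0,0,0,0,0.45],[0,0,0,0,0,0,0.15],[0,0,0,0,0,0,0.15],[0,0,0,0,0,0,0.15],[0,0,0,0,0,0,0.15],[0,0,0,0,0,0,0.15]]]' 30;
```

```text
t: 41.45
tcp_pos: [0.3541, -0.2659, -0.01]
tool_rot: [0.865, 0.501, 0.0, 0.001]
force: [-0.9, 1.5, 12.2]
finger_gap: 0.253
gripper_force: 31.3
```

```bash
python3 -m pendant '[[[0,0,-0.03,0,0,0,0.15],[0,0,-0.06,0,0,0,0.15],[0,0,-0.06,0,0,0,0.15],[0,0,-0.06,0,0,0,0.15],[0.0564,-0.0173,-0.02,0,0,0,0.15],[0.0564,-0.0173,-0.02,0,0,0,0.15],[0.0564,-0.0173,0,0,0,0,0.15],[0.0564,-0.0173,0,0,0,0,0.15],[0.0564,-0.0173,0,0,0,0,0.15],[0.0564,-0.0173,0,0,0,0,0.15],[0.0564,-0.0173,0,0,0,0,0.15],[0.0564,-0.0173,0,0,0,0,0.15],[0.0564,-0.0173,0,0,0,0,0.15],[0.0564,-0.0173,0,0,0,0,0.15],[0.0564,-0.0173,0,0,0,0,0.15],[0.0566,-0.0172,0,0,0,0,0.15],[0,0,0,0,0,0,0.15],[0,0,0,0,0,0,0.15],[0,0,0,0,0,0,0.15],[0,0,0,0,0,0,0.15]]]' 30; python3 - <<'E'
from h import *
go([.481,.2865,.025])
E
```

```text
t: 43.45
tcp_pos: [0.4795, 0.2845, 0.1886]
tool_rot: [0.866, 0.5, -0.001, 0.0]
force: [0.3, -0.8, 0.5]
finger_gap: 0.258
gripper_force: 29.5
turn(frac of .12) [0. 0. 0.] then shift(frac of .8) [0.0033 0.0005 0.2045] min rows 4
```

```bash
python3 -m pendant '[[[0.003,0,0.05,0,0,0,0.15],[0,0,0.05,0,0,0,0.15],[0,0,0.05,0,0,0,0.15],[0,0,0.04,0,0,0,0.15],[0,0,0.0145,0,0,0,0.15],[0,0,0,0,0,0,0.15],[0,0,0,0,0,0,0.15],[0,0,0,0,0,0,0.45],[0,0,0,0,0,0,0.45],[0,0,0,0,0,0,0.45],[0,0,-0.06,0,0,0,0.45],[0,0,-0.06,0,0,0,0.45],[0,0,-0.06,0,0,0,0.45],[0,0,-0.06,0,0,0,0.45],[0,0,0,0,0,0,0.45],[0,0,0,0,0,0,0.45],[0,0,0,0,0,0,0.45]]]' 30;  python3 - <<'E'
from h import *
s=eyes.snapshot("wrist"); C=cloud(s)
for c in caps(s,z=.02,lo=150):
    if 60<c[1]<3000 and abs(c[3][0]-.48)<.05 and abs(c[3][1]-.3)<.05: print(c[0].round(1),c[1],c[2],c[3].round(4))
g=s["pixels"].astype(int); m=(g.min(2)>150)&(abs(C[...,0]-.481)<.03)&(abs(C[...,1]-.298)<.03)&(C[...,2]<.06); print(m.sum(),C[m].min(0),C[m].max(0))
save("w9",s,(200,80,440,280),2)
t=eyes.snapshot("top"); P=[c[3].round(3) for c in caps(t,lo=140) if 8<c[1]<80 and 270<c[0][0]<430 and 110<c[0][1]<260]; print(P)
go([.427,-.035,.215])
E
```

```text
t: 45.15
tcp_pos: [0.4801, 0.2875, 0.2161]
tool_rot: [0.866, 0.5, -0.001, -0.0]
force: [-1.0, -0.3, -1.2]
finger_gap: 0.451
gripper_force: 0.0
[309.  151.6] 767 [43 31] [0.4822 0.3064 0.02  ]
[319.6 169.1] 351 [24 19] [0.4825 0.2862 0.02  ]
1403 [0.45102589 0.26803515 0.00309544] [0.51099759 0.32792289 0.02855338]
[array([ 0.672, -0.11 ,  0.009]), array([ 0.599, -0.116,  0.009]), array([ 0.51 , -0.117,  0.009]), array([ 0.436, -0.106,  0.009]), array([ 0.427, -0.038,  0.009])]
turn(frac of .12) [0. 0. 0.] then shift(frac of .8) [-0.3823  0.1437  0.0011] min rows 7
```

View pics/w9.png

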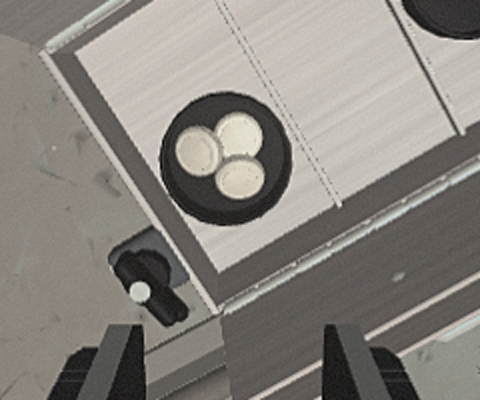

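Near tub holds three caps flat ((200,150), (238,136), (240,178)). Next: the far tub, with the tool turned back.

```bash
python3 -m pendant '[[[-0.0546,0.0205,-0.02,0,0,0,0.45],[-0.0546,0.0205,0,0,0,0,0.45],[-0.0546,0.0205,0,0,0,0,0.45],[-0.0546,0.0205,0,0,0,0,0.45],[-0.0546,0.0205,0,0,0,0,0.45],[-0.0546,0.0205,0,0,0,0,0.45],[-0.0547,0.0207,0,0,0,0,0.45],[0,0,0,0,0,-1,0.45],[0,0,0,0,0,-1,0.45],[0,0,0,0,0,-1,0.45],[0,0,0,0,0,-1,0.45],[0,0,0,0,0,-1,0.45],[0,0,0.01,0,0,-1,0.45],[0,0,0.01,0,0,-1,0.45],[0,0,0.01,0,0,-1,0.45],[0,0,0.01,0,0,-1,0.45],[0,0,0.01,0,0,-1,0.45],[0,0,0.01,0,0,-1,0.45],[0,0,0.01,0,0,-1,0.45],[0,0,0.01,0,0,-1,0.45]]]' 30; python3 -m pendant '[[[0,0,0,0,0,-1,0.45],[0,0,0,0,0,-1,0.45],[0,0,0,0,0,-1,0.45],[0,0,0,0,0,-1,0.45],[0,0,0,0,0,-0.7,0.45],[0,0,0,0,0,0,0.45],[0,0,0,0,0,0,0.45],[0,0,0,0,0,0,0.45]]]'; python3 - <<'E'
from h import *
s=eyes.snapshot("wrist"); C=cloud(s)
for c in caps(s,z=.009,lo=150):
    if 60<c[1]<3000 and abs(c[3][0]-.43)<.12 and abs(c[3][1]+.07)<.1: print(c[0].round(1),c[1],c[2],c[3].round(4),C[int(c[0][1]),int(c[0][0])])
print(monitor.sense()["q"]);go([.427,-.035,-.011],down(np.pi/2+.025))
E
```

```text
t: 47.25
tcp_pos: [0.4273, -0.0343, 0.1674]
tool_rot: [0.261, 0.965, 0.0, -0.002]
force: [0.1, -0.1, 0.4]
finger_gap: 0.448
gripper_force: 0.0
t: 48.05
tcp_pos: [0.428, -0.0344, 0.1685]
tool_rot: [-0.015, 1.0, 0.0, -0.001]
force: [-0.8, 0.1, -1.2]
finger_gap: 0.448
gripper_force: 0.0
[315.5 175.2] 494 [26 25] [ 0.4258 -0.0351  0.009 ] [ 0.42591319 -0.03552636  0.00762201]
[239.5 183.5] 474 [25 24] [ 0.4353 -0.1028  0.009 ] [ 0.43547367 -0.10377415  0.00656722]
[228.2 255.9] 266 [21 22] [ 0.5062 -0.1156  0.009 ] [ 0.5059729  -0.11611314  0.00756246]
[248.3 286.5] 61 [13 11] [ 0.5381 -0.0972  0.009 ] [ 0.41896418 -0.05686212  0.21708524]
[-3.41830614e-01  3.56190067e-01  1.96109449e+00  6.76464192e-06
  8.25109492e-01 -1.94223183e+00]
turn(frac of .12) [ 0.   -0.01  0.04] then shift(frac of .8) [ 0.0013 -0.0006  0.2246] min rows 4
```

```bash
python3 -m pendant '[[[0.0025,0,0.05,0,0,0,0.45],[0,0,0.05,0,0,0,0.45],[0,0,0.05,0,0,0,0.45],[0,0,0.05,0,0,0,0.45],[0,0,0.0246,0,0,0,0.45],[0,0,0,0,0,0,0.45],[0,0,0,0,0,0,0.45],[0,0,0,0,0,0,0.15],[0,0,0,0,0,0,0.15],[0,0,0,0,0,0,0.15],[0,0,0,0,0,0,0.15],[0,0,-0.05,0,0,0,0.15],[0,0,-0.06,0,0,0,0.15],[0,0,-0.06,0,0,0,0.15],[0,0,-0.06,0,0,0,0.15],[0,0,-0.06,0,0,0,0.15],[0,0,0,0,0,0,0.15],[0,0,0,0,0,0,0.15],[0,0,0,0,0,0,0.15]]]' 30; python3 - <<'E'
from h import *
go([.45,.28,.215]); go([.610,.326,.024])
E
```

```text
t: 50.0
tcp_pos: [0.4251, -0.0342, 0.2203]
tool_rot: [-0.015, 1.0, 0.0, -0.001]
force: [-0.9, -0.3, -0.2]
finger_gap: 0.256
gripper_force: 29.4
turn(frac of .12) [0. 0. 0.] then shift(frac of .8) [-0.0431  0.3916  0.0069] min rows 7
turn(frac of .12) [0. 0. 0.] then shift(frac of .8) [-0.2454  0.4428  0.2452] min rows 9
```

```bash
python3 -m pendant '[[[-0.006,0.056,0,0,0,0,0.15],[-0.006,0.056,0,0,0,0,0.15],[-0.006,0.056,0,0,0,0,0.15],[-0.006,0.056,0,0,0,0,0.15],[-0.006,0.056,0,0,0,0,0.15],[-0.006,0.056,0,0,0,0,0.15],[-0.0071,0.056,0,0,0,0,0.15],[-0.0505,0.0127,0,0,0,0,0.15],[-0.0505,0.0127,0,0,0,0,0.15],[-0.0505,0.0127,0,0,0,0,0.15],[-0.0508,0.0127,0,0,0,0,0.15],[0,0,0,0,0,0,0.15],[0,0,0,0,0,0,0.15],[0,0,0.05,0,0,0,0.15],[0,0,0.05,0,0,0,0.15],[0,0,0.05,0,0,0,0.15],[0,0,0.05,0,0,0,0.15],[0,0,0.03,0,0,0,0.15],[0,0,0.014,0,0,0,0.15],[0,0,0,0,0,0,0.15]]]' 30; python3 -m pendant '[[[0,0,0,0,0,0,0.15],[0,0,0,0,0,0,0.45],[0,0,0,0,0,0,0.45],[0,0,0,0,0,0,0.45],[0,0,-0.06,0,0,0,0.45],[0,0,-0.06,0,0,0,0.45],[0,0,-0.06,0,0,0,0.45],[0,0,-0.06,0,0,0,0.45],[0,0,0,0,0,0,0.45],[0,0,0,0,0,0,0.45],[0,0,0,0,0,0,0.45]]]'; python3 - <<'E'
from h import *
s=eyes.snapshot("wrist"); C=cloud(s)
for c in caps(s,z=.02,lo=150):
    if 60<c[1]<3000 and abs(c[3][0]-.61)<.05 and abs(c[3][1]-.32)<.05: print(c[0].round(1),c[1],c[2],c[3].round(4))
go([.45,.28,.215]); go([.4353,-.1028,.16]);
E
```

```text
t: 52.0
tcp_pos: [0.6089, 0.3247, 0.0238]
tool_rot: [-0.015, 1.0, -0.001, -0.003]
force: [-0.3, 0.7, -0.0]
finger_gap: 0.257
gripper_force: 29.4
t: 53.1
tcp_pos: [0.6106, 0.3251, 0.217]
tool_rot: [-0.015, 1.0, -0.0, -0.001]
force: [0.2, -0.1, 0.1]
finger_gap: 0.448
gripper_force: 0.0
[325.5 140. ] 2275 [182 233] [0.581  0.3331 0.02  ]
[317.4 170.4] 420 [24 23] [0.6111 0.3262 0.02  ]
turn(frac of .12) [0. 0. 0.] then shift(frac of .8) [ 0.202  -0.0501  0.0023] min rows 4
turn(frac of .12) [0. 0. 0.] then shift(frac of .8) [ 0.2348 -0.5278  0.0717] min rows 10
```

```bash
python3 -m pendant '[[[0.0505,-0.0125,0,0,0,0,0.45],[0.0505,-0.0125,0,0,0,0,0.45],[0.0505,-0.0125,0,0,0,0,0.45],[0.0505,-0.0126,0,0,0,0,0.45],[0.0041,-0.0597,0,0,0,0,0.45],[0.0041,-0.0597,0,0,0,0,0.45],[0.0041,-0.0597,0,0,0,0,0.45],[0.0041,-0.0597,0,0,0,0,0.45],[0.0041,-0.0597,0,0,0,0,0.45],[0.0041,-0.0597,0,0,0,0,0.45],[0.0041,-0.0597,0,0,0,0,0.45],[0.0041,-0.0597,0,0,0,0,0.45],[0,0,0.06,0,0,0,0.45],[0,0,0.06,0,0,0,0.45],[0,0,0.06,0,0,0,0.45],[0,0,0,0,0,0,0.45],[0,0,0,0,0,0,0.45],[0,0,0,0,0,0,0.45]]]' 30; python3 - <<'E'
from h import *
go([.4353,-.1028,-.011]);
E
```

```text
t: 54.95
tcp_pos: [0.438, -0.1026, 0.076]
tool_rot: [-0.016, 1.0, -0.001, 0.002]
force: [0.5, -0.6, -0.3]
finger_gap: 0.449
gripper_force: 0.0
turn(frac of .12) [0. 0. 0.] then shift(frac of .8) [3.800e-03 1.000e-04 1.087e-01] min rows 2
```

Target drop 2: (0.629, 0.326).

```bash
python3 -m pendant '[[[0.003,0,0.05,0,0,0,0.45],[0,0,0.04,0,0,0,0.45],[0,0,0.0187,0,0,0,0.45],[0,0,0,0,0,0,0.45],[0,0,0,0,0,0,0.45],[0,0,0,0,0,0,0.15],[0,0,0,0,0,0,0.15],[0,0,0,0,0,0,0.15],[0,0,0,0,0,0,0.15],[0,0,-0.05,0,0,0,0.15],[0,0,-0.06,0,0,0,0.15],[0,0,-0.06,0,0,0,0.15],[0,0,-0.06,0,0,0,0.15],[0,0,-0.06,0,0,0,0.15],[0,0,0,0,0,0,0.15],[0,0,0,0,0,0,0.15],[0,0,0,0,0,0,0.15]]]' 30; python3 - <<'E'
from h import *
go([.45,.28,.215]); go([.629,.326,.024])
E
```

```text
t: 56.65
tcp_pos: [0.4334, -0.1017, 0.2188]
tool_rot: [-0.015, 1.0, 0.0, -0.001]
force: [-0.9, 0.4, 0.3]
finger_gap: 0.25
gripper_force: 29.4
turn(frac of .12) [0. 0. 0.] then shift(frac of .8) [-0.0355  0.4763  0.005 ] min rows 8
turn(frac of .12) [0. 0. 0.] then shift(frac of .8) [-0.2611  0.5268  0.2435] min rows 11
```

```bash
python3 -m pendant '[[[-0.0044,0.0595,0,0,0,0,0.15],[-0.0044,0.0595,0,0,0,0,0.15],[-0.0044,0.0595,0,0,0,0,0.15],[-0.0044,0.0595,0,0,0,0,0.15],[-0.0044,0.0595,0,0,0,0,0.15],[-0.0044,0.0595,0,0,0,0,0.15],[-0.0044,0.0595,0,0,0,0,0.15],[-0.0044,0.0595,0,0,0,0,0.15],[-0.0565,0.0127,0,0,0,0,0.15],[-0.0565,0.0127,0,0,0,0,0.15],[-0.0565,0.0127,0,0,0,0,0.15],[-0.0564,0.0127,0,0,0,0,0.15],[0,0,0,0,0,0,0.15],[0,0,0,0,0,0,0.15],[0,0,0.05,0,0,0,0.15],[0,0,0.05,0,0,0,0.15],[0,0,0.05,0,0,0,0.15],[0,0,0.05,0,0,0,0.15],[0,0,0.03,0,0,0,0.15],[0,0,0.0135,0,0,0,0.15]]]' 30; python3 -m pendant '[[[0,0,0,0,0,0,0.15],[0,0,0,0,0,0,0.15],[0,0,0,0,0,0,0.45],[0,0,0,0,0,0,0.45],[0,0,0,0,0,0,0.45],[0,0,-0.06,0,0,0,0.45],[0,0,-0.06,0,0,0,0.45],[0,0,-0.06,0,0,0,0.45],[0,0,-0.06,0,0,0,0.45],[0,0,0,0,0,0,0.45],[0,0,0,0,0,0,0.45],[0,0,0,0,0,0,0.45]]]'; python3 - <<'E'
from h import *
s=eyes.snapshot("wrist"); C=cloud(s)
for c in caps(s,z=.02,lo=150):
    if 60<c[1]<3000 and abs(c[3][0]-.61)<.05 and abs(c[3][1]-.32)<.05: print(c[0].round(1),c[1],c[2],c[3].round(4))
t=eyes.snapshot("top"); P=[c[3].round(3) for c in caps(t,lo=140) if 8<c[1]<80 and 270<c[0][0]<430 and 110<c[0][1]<260]; print(P)
go([.45,.28,.215]); go([.45,-.1156,.215]);go([.506,-.1156,-.011]);
E
```

```text
t: 58.65
tcp_pos: [0.6255, 0.324, 0.0203]
tool_rot: [-0.015, 1.0, -0.001, -0.005]
force: [-0.3, 0.2, 0.2]
finger_gap: 0.25
gripper_force: 29.4
t: 59.85
tcp_pos: [0.6292, 0.3249, 0.2151]
tool_rot: [-0.015, 1.0, -0.0, -0.001]
force: [-0.0, -0.5, -0.3]
finger_gap: 0.451
gripper_force: 0.0
[326.6 127.8] 2165 [183 215] [0.5878 0.3334 0.02  ]
[318.1 151.9] 427 [24 22] [0.6112 0.3261 0.02  ]
[317.1 173.9] 361 [24 19] [0.633  0.3258 0.02  ]
[array([ 0.672, -0.11 ,  0.009]), array([ 0.599, -0.116,  0.009]), array([ 0.51 , -0.116,  0.009])]
turn(frac of .12) [0. 0. 0.] then shift(frac of .8) [ 2.254e-01 -4.920e-02 -2.000e-04] min rows 4
turn(frac of .12) [0. 0. 0.] then shift(frac of .8) [ 2.404e-01 -5.435e-01  5.000e-04] min rows 10
turn(frac of .12) [0. 0. 0.] then shift(frac of .8) [ 0.1693 -0.5452  0.2827] min rows 11
```

```bash
python3 -m pendant '[[[0.0563,-0.0123,0,0,0,0,0.45],[0.0563,-0.0123,0,0,0,0,0.45],[0.0563,-0.0123,0,0,0,0,0.45],[0.0565,-0.0123,0,0,0,0,0.45],[0.0018,-0.0615,0,0,0,0,0.45],[0.0018,-0.0615,0,0,0,0,0.45],[0.0018,-0.0615,0,0,0,0,0.45],[0.0018,-0.0615,0,0,0,0,0.45],[0.0018,-0.0615,0,0,0,0,0.45],[0.0018,-0.0615,0,0,0,0,0.45],[0.0018,-0.0615,0,0,0,0,0.45],[0.0018,-0.0615,0,0,0,0,0.45],[-0.0357,-0.002,0,0,0,0,0.45],[-0.0357,-0.002,0,0,0,0,0.45],[0,0,0.05,0,0,0,0.45],[0,0,0.05,0,0,0,0.45],[0,0,0.05,0,0,0,0.45],[0,0,0,0,0,0,0.45],[0,0,0,0,0,0,0.45],[0,0,0,0,0,0,0.45]]]' 30; python3 - <<'E'
from h import *
s=eyes.snapshot("wrist")
for c in caps(s,z=.009,lo=150):
    if 60<c[1]<3000 and abs(c[3][0]-.5)<.05 and abs(c[3][1]+.11)<.05: print(c[0].round(1),c[1],c[2],c[3].round(4))
go([.506,-.1156,-.011]);
E
```

```text
t: 61.95
tcp_pos: [0.5101, -0.1153, 0.0977]
tool_rot: [-0.015, 1.0, -0.001, 0.001]
force: [1.1, 0.7, -0.2]
finger_gap: 0.452
gripper_force: 0.0
[318.6 196.5] 820 [32 32] [ 0.5085 -0.1138  0.009 ]
turn(frac of .12) [0. 0. 0.] then shift(frac of .8) [6.000e-03 1.000e-04 1.365e-01] min rows 3
```

Cap at (0.5085, -0.114); shift 1.6 mm and take it.

```bash
python3 -m pendant '[[[0.002,0.0015,0.05,0,0,0,0.45],[0,0,0.05,0,0,0,0.45],[0,0,0.0365,0,0,0,0.45],[0,0,0,0,0,0,0.45],[0,0,0,0,0,0,0.45],[0,0,0,0,0,0,0.15],[0,0,0,0,0,0,0.15],[0,0,0,0,0,0,0.15],[0,0,0,0,0,0,0.15],[0,0,-0.05,0,0,0,0.15],[0,0,-0.06,0,0,0,0.15],[0,0,-0.06,0,0,0,0.15],[0,0,-0.06,0,0,0,0.15],[0,0,-0.06,0,0,0,0.15],[0.036,0,0,0,0,0,0.15],[0.036,0,0,0,0,0,0.15],[0,0,0,0,0,0,0.15],[0,0,0,0,0,0,0.15],[0,0,0,0,0,0,0.15]]]' 30; python3 - <<'E'
from h import *
go([.45,.28,.215]); go([.620,.306,.024])
E
```

```text
t: 63.9
tcp_pos: [0.4509, -0.1158, 0.2199]
tool_rot: [-0.015, 1.0, -0.001, 0.001]
force: [0.1, 0.3, 0.1]
finger_gap: 0.251
gripper_force: 29.4
turn(frac of .12) [0. 0. 0.] then shift(frac of .8) [-0.014   0.4946  0.0055] min rows 8
turn(frac of .12) [0. 0. 0.] then shift(frac of .8) [-0.2268  0.5209  0.2447] min rows 10
```

```bash
python3 -m pendant '[[[-0.0018,0.0615,0,0,0,0,0.15],[-0.0018,0.0615,0,0,0,0,0.15],[-0.0018,0.0615,0,0,0,0,0.15],[-0.0018,0.0615,0,0,0,0,0.15],[-0.0018,0.0615,0,0,0,0,0.15],[-0.0018,0.0615,0,0,0,0,0.15],[-0.0018,0.0615,0,0,0,0,0.15],[-0.0018,0.0615,0,0,0,0,0.15],[-0.0531,0.0072,0,0,0,0,0.15],[-0.0531,0.0072,0,0,0,0,0.15],[-0.0531,0.0072,0,0,0,0,0.15],[-0.0531,0.0073,0,0,0,0,0.15],[0,0,0,0,0,0,0.15],[0,0,0,0,0,0,0.15],[0,0,0.05,0,0,0,0.15],[0,0,0.05,0,0,0,0.15],[0,0,0.05,0,0,0,0.15],[0,0,0.05,0,0,0,0.15],[0,0,0.03,0,0,0,0.15],[0,0,0.0147,0,0,0,0.15]]]' 30; python3 -m pendant '[[[0,0,0,0,0,0,0.15],[0,0,0,0,0,0,0.15],[0,0,0,0,0,0,0.4],[0,0,0,0,0,0,0.4],[0,0,0,0,0,0,0.4],[0,0,-0.06,0,0,0,0.4],[0,0,-0.06,0,0,0,0.4],[0,0,-0.06,0,0,0,0.4],[0,0,-0.06,0,0,0,0.4],[0,0,0,0,0,0,0.4],[0,0,0,0,0,0,0.4],[0,0,0,0,0,0,0.4]]]'; python3 - <<'E'
from h import *
s=eyes.snapshot("wrist"); C=cloud(s)
for c in caps(s,z=.02,lo=150):
    if 60<c[1]<3000 and abs(c[3][0]-.61)<.05 and abs(c[3][1]-.32)<.05: print(c[0].round(1),c[1],c[2],c[3].round(4))
t=eyes.snapshot("top"); P=[c[3].round(3) for c in caps(t,lo=140) if 8<c[1]<80 and 270<c[0][0]<430 and 110<c[0][1]<260]; print(P)
E
```

```text
t: 65.9
tcp_pos: [0.6149, 0.3062, 0.0205]
tool_rot: [-0.016, 1.0, -0.001, -0.003]
force: [-4.9, -4.3, 30.7]
finger_gap: 0.252
gripper_force: 47.6
t: 67.1
tcp_pos: [0.6173, 0.3063, 0.2141]
tool_rot: [-0.015, 1.0, -0.0, -0.001]
force: [-0.2, -0.4, -0.4]
finger_gap: 0.397
gripper_force: 0.0
[292.5 167.2] 1098 [169 228] [0.6148 0.2828 0.02  ]
[336.7 164.7] 393 [24 22] [0.6109 0.326  0.02  ]
[315.5 172.7] 383 [22 22] [0.6196 0.3056 0.02  ]
[335.9 187. ] 338 [23 19] [0.6335 0.3263 0.02  ]
[array([ 0.672, -0.109,  0.009]), array([ 0.599, -0.116,  0.009])]
```

```bash
python3 -m pendant '[[[0,0,0,0,0,0,0],[0,0,0,0,0,0,0],[0,0,0,0,0,0,0]]]'; python3 - <<'E'
from h import *
s=eyes.snapshot("wrist"); C=cloud(s); g=s["pixels"].astype(int).max(2)
for nm,(x,y) in(("far",(.62,.3196)),("near",(.481,.2985))):
    w=(np.hypot(C[...,0]-x,C[...,1]-y)<.036)&(C[...,2]<.06); P=C[w&(g>150)]
    print(nm,"white z",np.percentile(P[:,2],[5,50,95]) if len(P) else None)
    rim=C[w&(g<90)]; rr=rim[rim[:,2]>.026]; 
    if len(rr)>20: print("rim n",len(rr),rr.min(0),rr.max(0),np.linalg.lstsq(np.c_[rr[:,:2]-[x,y],np.ones(len(rr))],rr[:,2],rcond=None)[0])
st=monitor.sense(); r=R.from_quat(st["tool_rot"]); T=r.inv().apply((C-st["tcp_pos"]).reshape(-1,3))
for z0 in np.arange(-.11,-.01,.02):
    Q=T[(T[:,2]>z0)&(T[:,2]<z0+.02)&(abs(T[:,0])<.05)]; print(z0.round(2),len(Q) and np.abs(Q[:,1]).max().round(3))
go([.62,.435,.19]);go([.62,.435,.081])
E
```

```text
t: 67.5
tcp_pos: [0.6182, 0.3066, 0.2146]
tool_rot: [-0.015, 1.0, -0.0, -0.001]
force: [0.9, -0.3, 0.2]
finger_gap: 0.006
gripper_force: 0.0
far white z [0.0051319  0.01766815 0.02431727]
rim n 567 [0.59094803 0.28817971 0.02600426] [0.654031  0.3508959 0.0317608] [-0.00850335  0.00082716  0.02949388]
near white z [0.00537445 0.01866861 0.02550837]
rim n 416 [0.46756216 0.2668718  0.02606942] [0.5131184  0.32970517 0.0327267 ] [ 0.00071012 -0.00037322  0.02968528]
-0.11 0.063
-0.09 0.06
-0.07 0.042
-0.05 0.017
-0.03 0.014
turn(frac of .12) [0. 0. 0.] then shift(frac of .8) [-0.0071  0.1603  0.031 ] min rows 3
turn(frac of .12) [0. 0. 0.] then shift(frac of .8) [-0.0072  0.1603  0.1672] min rows 4
```

```bash
python3 -m pendant '[[[-0.0024,0.0534,0,0,0,0,0],[-0.0024,0.0534,0,0,0,0,0],[-0.0024,0.0534,0,0,0,0,0],[0,0,0,0,0,0,0],[0,0,0.05,0,0,0,0],[0,0,0.05,0,0,0,0],[0,0,0.04,0,0,0,0],[0,0,0.0272,0,0,0,0],[0,0,0,0,0,0,0],[0,0,0,0,0,0,0],[0,-0.02,0,0,0,0,0],[0,-0.02,0,0,0,0,0],[0,-0.018,0,0,0,0,0],[0,-0.018,0,0,0,0,0],[0,-0.018,0,0,0,0,0],[0,0,0,0,0,0,0],[0,0,0,0,0,0,0],[0,0,0,0,0,0,0]]]' 30; python3 - <<'E'
from h import *
t=eyes.snapshot("top"); C=cloud(t)
for y in np.arange(.30,.44,.01):
    P=C[(abs(C[...,1]-y)<.005)&(abs(C[...,0]-.5)<.02)]; print(y.round(2),len(P) and np.median(P[:,2]).round(3),end=" ")
E
```

```text
t: 69.35
tcp_pos: [0.6225, 0.3597, 0.0814]
tool_rot: [-0.015, 1.0, -0.0, -0.0]
force: [-0.3, -0.4, -0.3]
finger_gap: 0.001
gripper_force: 0.0
0.3 0.51 0.31 0.511 0.32 0.507 0.33 0.507 0.34 0.502 0.35 0.488 0.36 0.488 0.37 0.486 0.38 0 0.39 0 0.4 0 0.41 0 0.42 0 0.43 0 0.44 0
```

```bash
python3 -m pendant '[[[0,0.01,-0.03,0,0,0,0],[0,0,-0.045,0,0,0,0],[0,-0.02,0,0,0,0,0],[0,-0.021,0,0,0,0,0],[0,0,0,0,0,0,0],[0,0,0.03,0,0,0,0],[0,0,0.03,0,0,0,0],[0,0,0.02,0,0,0,0],[0,0,0.015,0,0,0,0],[0,0,0.015,0,0,0,0],[0,0,0.008,0,0,0,0],[0,0,0,0,0,0,0],[0,0,0,0,0,0,0],[0,0,0,0,0,0,0]]]' 30
```

```text
t: 70.8
tcp_pos: [0.6235, 0.3307, 0.0494]
tool_rot: [-0.016, 1.0, -0.004, -0.001]
force: [-2.8, -11.8, 17.0]
finger_gap: 0.004
gripper_force: 8.5
```

```bash
python3 -m pendant '[[[0,0,-0.06,0,0,0,0],[0,0,-0.06,0,0,0,0],[0,0,-0.06,0,0,0,0],[0,0,-0.03,0,0,0,0],[0,0,0,0,0,0,0],[0,0,0,0,0,0,0],[0,0,0,0,0,0,0]]]' 30; python3 - <<'E'
from h import *
s=eyes.snapshot("wrist"); C=cloud(s)
for y in np.arange(.22,.40,.01):
    P=C[(abs(C[...,1]-y)<.005)&(abs(C[...,0]-.6)<.015)]; print(y.round(2),len(P) and np.median(P[:,2]).round(3),end="; ")
E
```

```text
t: 71.5
tcp_pos: [0.6215, 0.3346, 0.212]
tool_rot: [-0.015, 1.0, -0.001, -0.003]
force: [0.0, 0.4, 0.3]
finger_gap: -0.002
gripper_force: 0.0
0.22 0.136; 0.23 0.127; 0.24 0.093; 0.25 0.04; 0.26 0.006; 0.27 0.007; 0.28 0.303; 0.29 0.299; 0.3 0.287; 0.31 0.277; 0.32 0.3; 0.33 0.292; 0.34 0.293; 0.35 0.298; 0.36 0.277; 0.37 0.29; 0.38 0.3; 0.39 0.304;
```

```bash
python3 - <<'E'
from h import *
s=eyes.snapshot("wrist"); C=cloud(s)
for x in (.49,.55):
  for y in np.arange(.22,.40,.01):
    P=C[(abs(C[...,1]-y)<.005)&(abs(C[...,0]-x)<.012)&(C[...,2]<.19)]; print(y.round(2),len(P) and np.median(P[:,2]).round(3),end="; ")
  print()
go([.62,.19,.215]);go([.62,.195,.081])
E
```

```text
0.22 0.137; 0.23 0.115; 0.24 0.075; 0.25 0.025; 0.26 0.006; 0.27 0.01; 0.28 0.018; 0.29 0.023; 0.3 0.018; 0.31 0.018; 0.32 0.059; 0.33 0.059; 0.34 0.059; 0.35 0.059; 0.36 0.06; 0.37 0.06; 0.38 0.059; 0.39 0.059; 
0.22 0.137; 0.23 0.124; 0.24 0.086; 0.25 0.032; 0.26 0.006; 0.27 0.006; 0.28 0.006; 0.29 0.006; 0.3 0.006; 0.31 0.006; 0.32 0.059; 0.33 0.059; 0.34 0.095; 0.35 0.059; 0.36 0.06; 0.37 0.06; 0.38 0.06; 0.39 0.059; 
turn(frac of .12) [0. 0. 0.] then shift(frac of .8) [ 0.0079 -0.1806 -0.0032] min rows 3
turn(frac of .12) [0. 0. 0.] then shift(frac of .8) [ 0.0068 -0.1741  0.1643] min rows 4
```

```bash
python3 -m pendant '[[[0.0024,-0.06,-0.01,0,0,0,0],[0.0024,-0.06,0,0,0,0,0],[0.0024,-0.0606,0,0,0,0,0],[0,0,0,0,0,0,0],[0,0,0,0,0,0,0],[0,0,0.05,0,0,0,0],[0,0,0.05,0,0,0,0],[0,0,0.05,0,0,0,0],[0,0,0.0275,0,0,0,0],[0,0,0,0,0,0,0],[0,0,0,0,0,0,0],[0,0.02,0,0,0,0,0],[0,0.02,0,0,0,0,0],[0,0.02,0,0,0,0,0],[0,0.02,0,0,0,0,0],[0,0.02,0,0,0,0,0],[0,0,0,0,0,0,0],[0,0,0,0,0,0,0],[0,0,0,0,0,0,0]]]' 30
```

```text
t: 73.5
tcp_pos: [0.6194, 0.2703, 0.081]
tool_rot: [-0.015, 1.0, 0.0, -0.0]
force: [0.2, -0.3, 0.5]
finger_gap: 0.002
gripper_force: 0.0
```

```bash
python3 -m pendant '[[[0,-0.01,-0.03,0,0,0,0],[0,0,-0.045,0,0,0,0],[0,0.02,-0.01,0,0,0,0],[0,0.0185,0,0,0,0,0],[0,0,0,0,0,0,0],[0,0,0.03,0,0,0,0],[0,0,0.03,0,0,0,0],[0,0,0.03,0,0,0,0],[0,0,0.015,0,0,0,0],[0,0,0.015,0,0,0,0],[0,0,0.008,0,0,0,0],[0,0,0,0,0,0,0],[0,0,0,0,0,0,0],[0,0,0,0,0,0,0]]]' 30;  python3 -m pendant '[[[0,0,-0.06,0,0,0,0],[0,0,-0.06,0,0,0,0],[0,0,-0.06,0,0,0,0],[0,0,-0.03,0,0,0,0],[0,0,0,0,0,0,0],[0,0,0,0,0,0,0],[0,0,0,0,0,0,0]]]' 30; python3 - <<'E'
from h import *
s=eyes.snapshot("wrist"); C=cloud(s)
for x in (.49,.55):
  for y in np.arange(.22,.40,.01):
    P=C[(abs(C[...,1]-y)<.005)&(abs(C[...,0]-x)<.012)&(C[...,2]<.19)]; print(y.round(2),len(P) and np.median(P[:,2]).round(3),end="; ")
  print()
go([.429,.2768,.16],down(.025+np.pi/2-1.41))
go([.429,.2768,.16])
E
```

```text
t: 74.9
tcp_pos: [0.6177, 0.2931, 0.0496]
tool_rot: [-0.016, 1.0, -0.0, -0.001]
force: [-6.3, -1.1, 13.7]
finger_gap: 0.001
gripper_force: 7.2
t: 75.6
tcp_pos: [0.6174, 0.2927, 0.2125]
tool_rot: [-0.015, 1.0, -0.001, -0.002]
force: [-0.1, 0.1, -1.7]
finger_gap: 0.003
gripper_force: 0.0
0.22 0.007; 0.23 -0.003; 0.24 0.06; 0.25 0.059; 0.26 0.06; 0.27 0.06; 0.28 0.059; 0.29 0.059; 0.3 0.059; 0.31 0.061; 0.32 0.062; 0.33 0.059; 0.34 0.059; 0.35 0.059; 0.36 0.06; 0.37 0.06; 0.38 0.059; 0.39 0.059; 
0.22 0.007; 0.23 -0.002; 0.24 0.059; 0.25 0.059; 0.26 0.06; 0.27 0.06; 0.28 0.059; 0.29 0.095; 0.3 0.059; 0.31 0.06; 0.32 0.062; 0.33 0.06; 0.34 0.093; 0.35 0.06; 0.36 0.06; 0.37 0.06; 0.38 0.059; 0.39 0.059; 
turn(frac of .12) [-0.04 -0.02 11.8 ] then shift(frac of .8) [ 0.0239 -0.2351  0.0653] min rows 4
turn(frac of .12) [0. 0. 0.] then shift(frac of .8) [ 0.2357 -0.0126  0.0664] min rows 4
```

Both leaves shut. Now the catch: go over it with the tool turned to its present angle.

```bash
python3 -m pendant '[[[0.059,-0.0031,0,0,0,0,0.4],[0.059,-0.0031,0,0,0,0,0.4],[0.059,-0.0031,0,0,0,0,0.4],[0.0587,-0.0031,0,0,0,0,0.4],[0,0,0.01,0,0,1,0.4],[0,0,0.01,0,0,1,0.4],[0,0,0.01,0,0,1,0.4],[0,0,0.01,0,0,1,0.4],[0,0,0.01,0,0,1,0.4],[0,0,0.01,0,0,1,0.4],[0,0,0,0,0,1,0.4],[0,0,0,0,0,1,0.4],[0,0,0,0,0,1,0.4],[0,0,0,0,0,1,0.4],[0,0,0,0,0,1,0.4],[0,0,0,0,0,0.8,0.4],[0,0,0,0,0,0,0.4],[0,0,0,0,0,0,0.4],[0,0,0,0,0,0,0.4],[0,0,0,0,0,0,0.4]]]' 50; python3 - <<'E'
from h import *
s=eyes.snapshot("wrist"); C=cloud(s);z=C[...,2]; g=s["pixels"].astype(int).max(2)
P=C[(z>.076)&(z<.095)&(g<90)&(abs(C[...,1]-.275)<.03)&(abs(C[...,0]-.43)<.03)]; print("fin",len(P),P.mean(0),cv2.minAreaRect(P[:,:2].astype(np.float32)))
go([.4292,.2765,.056],down(.025+np.pi/2-1.41))
E
```

```text
t: 77.65
tcp_pos: [0.4305, 0.2775, 0.1665]
tool_rot: [0.638, 0.77, -0.0, -0.0]
force: [-0.5, -0.1, -0.1]
finger_gap: 0.4
gripper_force: 0.0
fin 434 [0.42867511 0.2756276  0.08381651] ((0.428982675075531, 0.2746284008026123), (0.0075555224902927876, 0.035310860723257065), 10.41380786895752)
turn(frac of .12) [-0.  0.  0.] then shift(frac of .8) [-0.0009 -0.0019  0.1383] min rows 3
```

```bash
python3 -m pendant '[[[-0.0009,-0.0019,0.04,0,0,0,0.4],[0,0,0.04,0,0,0,0.4],[0,0,0.04,0,0,0,0.4],[0,0,0.0183,0,0,0,0.4],[0,0,0,0,0,0,0.4],[0,0,0,0,0,0,0.4],[0,0,0,0,0,0,0],[0,0,0,0,0,0,0],[0,0,0,0,0,0,0],[0,0,0,0,0,0,0],[0,0,0,0,0,0,0]]]' 50; python3 -m pendant '[[[0,0,0,0,0,-1,0],[0,0,0,0,0,-1,0],[0,0,0,0,0,-1,0],[0,0,0,0,0,-1,0],[0,0,0,0,0,-1,0],[0,0,0,0,0,-1,0],[0,0,0,0,0,-1,0],[0,0,0,0,0,-1,0],[0,0,0,0,0,-1,0],[0,0,0,0,0,-1,0],[0,0,0,0,0,-1,0],[0,0,0,0,0,-1,0],[0,0,0,0,0,-0.1,0],[0,0,0,0,0,0,0],[0,0,0,0,0,0,0],[0,0,0,0,0,0,0]]]'
```

```text
t: 78.8
tcp_pos: [0.4283, 0.2765, 0.0574]
tool_rot: [0.639, 0.77, -0.0, -0.0]
force: [-2.8, -0.4, 6.5]
finger_gap: 0.078
gripper_force: 51.5
t: 80.4
tcp_pos: [0.4285, 0.2768, 0.0574]
tool_rot: [-0.032, 1.0, 0.001, -0.0]
force: [-2.9, -0.3, 6.1]
finger_gap: 0.075
gripper_force: 52.6
```

```bash
python3 -m pendant '[[[0,0,0,0,0,0,0.4],[0,0,0,0,0,0,0.4],[0,0,0,0,0,0,0.4],[0,0,-0.05,0,0,0,0.4],[0,0,-0.06,0,0,0,0.4],[0,0,-0.06,0,0,0,0.4],[0,0,-0.06,0,0,0,0.4],[0,0,0,0,0,0,0.4],[0,0,0,0,0,0,0.4],[0,0,0,0,0,0,0.4],[0,0,0,0,0,0,0.4]]]'; python3 - <<'E'
from h import *
s=eyes.snapshot("wrist"); C=cloud(s);z=C[...,2]; g=s["pixels"].astype(int).max(2)
P=C[(z>.076)&(z<.095)&(g<90)&(abs(C[...,1]-.275)<.03)&(abs(C[...,0]-.43)<.03)]; print("fin",len(P),P.mean(0),cv2.minAreaRect(P[:,:2].astype(np.float32)))
for y in np.arange(.25,.4,.01):
    Q=C[(abs(C[...,1]-y)<.005)&(abs(C[...,0]-.46)<.012)&(z<.17)]; print(y.round(2),len(Q) and np.median(Q[:,2]).round(3),end="; ")
t=eyes.snapshot("top"); print([c[3].round(3) for c in caps(t,lo=140) if 8<c[1]<80 and 270<c[0][0]<430 and 110<c[0][1]<260])
save("fin",s,(160,80,480,380),1.8)
E
```

```text
t: 81.5
tcp_pos: [0.4281, 0.2761, 0.2384]
tool_rot: [-0.033, 0.999, -0.001, -0.002]
force: [0.3, -0.4, -0.1]
finger_gap: 0.4
gripper_force: 0.0
fin 270 [0.43003703 0.2770773  0.08388882] ((0.43045565485954285, 0.2770637571811676), (0.03512761741876602, 0.007695260923355818), 1.5121339559555054)
0.25 0.059; 0.26 0.059; 0.27 0.059; 0.28 0.059; 0.29 0.059; 0.3 0.059; 0.31 0.062; 0.32 0.062; 0.33 0.059; 0.34 0.059; 0.35 0.059; 0.36 0.059; 0.37 0.059; 0.38 0.059; 0.39 0.059; 0.4 -0.002; [array([ 0.672, -0.11 ,  0.009]), array([ 0.599, -0.117,  0.009])]
```

View pics/fin.png

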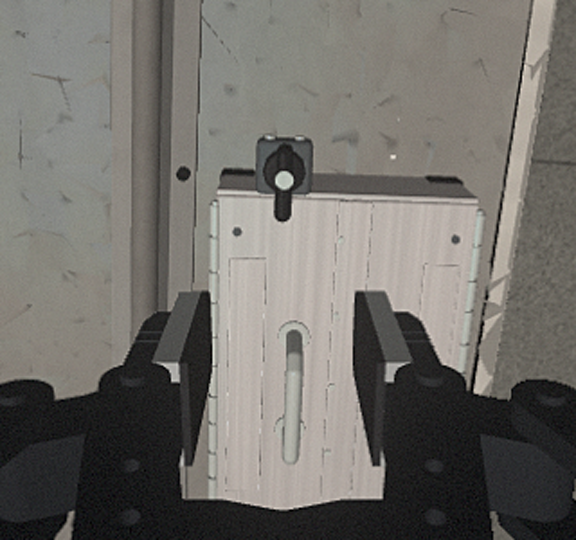

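Case shut, catch nose (283,205) over the leaf at about 1.5°. Robot is clear; handing in.

```bash
python3 -c "
from station import job
print(job.sign_off())"
```

```text
the job is handed in; nothing more can be done
None
```

The job is handed in at about 81 s of the 210 s, with no verdict shown. Both tubs hold three caps each, two surplus caps are left on the table, both leaves are shut and the catch is back over the lapping leaf; I did not touch the ring, lens tube or tape, but did not re-measure them at the end.

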